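Close the guarded slide switch with the hook rod

ROBOT

A 6-joint arm with a two-finger parallel gripper is mounted at the origin on a cart in front of the work surface, level with it; the furniture and walls round the work are solid. World frame = base frame: x ahead of the robot, y to its left, z up, the work surface at z = 0. Lengths are in m, angles in degrees, forces in N, time in s.
With the tool pointing down it reaches from about 0.375 to 0.925 m from the base axis. Payload 5.7 kg.
Tool frame: the origin (TCP) lies at the very end of the fingers, on their centre line; the grasp point (between the pads) lies 19 mm behind it; z points along the fingers, x is the direction in which the jaws open and shut, and the axes are right-handed (so a half turn about z gives the same grasp; the last joint's range is limited). The gripper opens to 88 mm and grips with 3 to 60 N. Pads are 20 mm wide; open, the fingers measure 115 mm over their backs; the gripper's body (75 mm by 178 mm) begins 61 mm behind the grasp point.
Start: joints at [-6.595, 20.558, 86.54, -0, 72.909, -6.595], TCP at [0.6, -0, 0.223] pointing down, gripper open.
Joint ranges: [-170.27, 170.27], [-57.76, 135], [12.27, 136.19], [-55.21, 235.2], [11.17, 155.16], [-170.74, 170.74]. Speed limits (degrees/s): [136.94, 136.94, 180, 180, 180, 180].

INTERFACE

Orientations are given as a 3x3 rotation matrix whose columns are the frame's x, y, z axes.
In Python, from plant import * gives the robot as it stands. The module is installed in compiled form; this text tells all that it offers.
- The arm moves only by the tool drive_tool, never from a script. Its argument "plan" is a list of rows, each a list of 3 entries, a list of its own where there are three numbers: the shift along the tool's x, y, z in m, then the turn about the tool's z in rad, then the opening, from 0 (shut) to 1 (fully open). A call has 1 to 10 rows; each row is the pose to reach, as a shift and turn from the pose measured when the call began, along the tool's axes at that moment; what a row does not reach only later rows make up. A row lasts 1/10 s, in which the tool goes at most 50 mm and 8.59 degrees, less where a joint would pass 70% of its speed; a pose out of reach is approached as far as the arm can. A call with a gripper value outside its range is refused whole. The fingers move at their own pace and stop on an object; "squeeze" is the grip in N (left out, the last holds). Time passes only in rows, so rows that repeat a pose let the fingers close. It gives the time, the measured TCP pose, the force and the opening at its end, in the units of the state.
- sense(): the state, without advancing time (a new reading comes with each control period).
- capture(name): name is "scene" or "side" or "wrist"; returns (picture, depth): 480x640x3 uint8, red, green, blue; 480x640 float32, m along the optical axis (not along the pixel's ray), 0 where there is no reading.
- camera_info(name): a dict with "fx", "fy", "cx", "cy" (pixels), "R" (3x3) and "t" (3): a world point X has camera coordinates R X + t; the wrist camera has in their place "mount" (4x4, takes a point from camera to tool coordinates, whose origin is the TCP and whose axes are the tool frame's). Camera axes: x right, y down, z forward; pixel columns grow to the right and rows downward; lengths in m; the calibration is good to about 2 mm. A picture is of the moment at which its call begins: read the wrist's pose just before it. camera_info takes no time and is no camera call.
- finish_job(): hands the job in, once; it reports no verdict.
The state is a dict: "clock": time; "joint_pos": joint angles; "qvel": joint speeds; "joint_torque": joint torques, N m; "tool_pos": TCP position; "tool_rot": TCP orientation; "contact_force": force on the tool from outside, world axes, zero at the start; "wrist_torque": the same for the moment, N m; "finger_gap": finger opening in m.
Only numpy, scipy, OpenCV 4.12 (cv2) and the standard library are available. Lean on these libraries where they do the work, as an engineer would, in place of code of your own. Each camera call takes 0.05 s, during which the arm holds its last target.

TASK

Take the bent hook rod from its rest, reach over the yellow-framed clear guard and hook it behind the red paddle; draw the paddle towards the guard until its slide is fully home, and keep it pulled against the stop with about 9 N for a full second to seat the contacts, never with more than 12 N. Then hang the rod back on its rest as it was, with the switch left home. Keep the gripper off the switch unit, the rod from knocking hard on the guard, and leave the microphone head, tape roll and black cap where they are.

Things in the scene. Friction and masses are not known exactly. Their poses are not given: they have to be found in the camera images.
- hook: Bent hook rod, 0.14 kg. Wooden grip 90 x 18 x 24 mm (x, y, z); a round steel rod 8 mm thick runs through it along x from x = -78 mm to the bend, with a bend at x = +135 mm and a leg that goes straight down (-z) at x = +135 mm, its rounded tip 100 mm below the rod's axis. Origin: middle of the grip, on the rod's axis. As it hangs on the rest its x axis is level and z points up. Take it by the grip across y; grip firmly, since a pull on the leg turns the rod in the fingers.
- rest: Rod rest, fixed: base plate 190 x 70 x 8 mm with two upright V-notch posts 10 mm thick (in x) at x = -64 and x = +74 mm, tops at 138 mm, notches open upwards, about 32 mm wide at the mouth. Origin: centre of the base's underside on the bench, x along the hung rod. A hung rod has its origin at x = 0, y = 0, z = 125 mm of the rest, its x axis along the rest's x axis; the leg hangs free beyond the post at +x, its tip 25 mm over the bench.
- switch_unit: Fixed switch unit on a base plate 215 x 170 x 8 mm (x, y, z). Origin: centre of its underside; x points away from the guard, along the slide. Black slide block, its top 34 mm high, from x = -50 to +80 mm, y = -35 to +35 mm; rear cabinet 93 mm high, its face at x = +85 mm. The red paddle slides along x at y = 0.
- guard: Fixed guard on the front edge of the switch unit, 90 mm to the -x side of the unit's origin: clear upright panel in a yellow frame, 10 mm thick (x), 170 mm wide (y), 112 mm high. Origin: centre of its underside at bench height; same axes as the unit.
- paddle: Red paddle of the slide switch, 8 mm thick (x), 30 mm wide (y), its red part from 42 to 70 mm above the bench, on a narrow steel stem down to the slide block. Origin at bench height under the paddle's middle; axes as the unit. The slide drags with about 2 N and stays where it is left. The paddle rides on the slide through a stiff spring: about 6 N for each mm, at most 4 mm towards the guard; without load it springs back.
- paddle_back (a point): Middle of the paddle's rear face (the one away from the guard, where the hook pulls), 56 mm above the bench. In the unit it starts between x = +8 and +52 mm; a stop halts it 24 to 44 mm nearer the guard, between x = +8 and -16 mm (no load), set differently on each unit and hidden: find it by feel.
- mesh_mic: Bystander: black domed microphone head, 62 x 60 x 95 mm, standing loose. Origin: centre of its underside.
- tape_roll: Bystander: yellow roll of tape lying flat, 63 mm across, 19 mm high, loose. Origin: centre of its underside.
- knurled_cap: Bystander: black knurled cap, 34 mm across, 12 mm high, loose. Origin: centre of its underside.
Things that resemble listed ones, but are neither listed nor needed, are in the scene too. Of the things that look like the hook, the larger one is meant.

How it is judged:
By the outcome, as a careful person would: the job done as asked, in the order asked, and still so for the second after the job is handed in, with the robot touching nothing.
It also fails if it takes over 72 s, if anything falls off the work surface, if the arm or the gripper's body presses on something with over 40 N, if the wrist force passes 120 N, or if a joint passes its speed limit or range.

## Working session

There is one attempt and no reset: what is moved stays moved. The work goes in short steps, Python scripts to look and compute and a tool call to move; the robot and the scene stay as the last step left them, time stands still between calls to the robot, and variables do not carry over. Pictures are saved under pics/ and viewed, and the job is handed in when it is done.

Besides the shell and the picture viewer there is one more tool, called after "Request:" by a JSON object that holds its "fn" and its "kwargs". drive_tool: Moves the arm, as the interface text tells. Its arguments: {"type":"object","properties":{"plan":{"type":"array"},"squeeze":{"type":"number"}},"required":["plan"]}

```bash
mkdir -p pics; cat > h.py <<'E'
from plant import *
import numpy as np, cv2
def save(n,img): cv2.imwrite('pics/'+n+'.png',img[:,:,::-1])
def grab(c,n):
    s=sense(); p,d=capture(c); save(n,p); np.savez('pics/'+n+'.npz',p=p,d=d,R=s['tool_rot'],t=s['tool_pos']); return p,d
def crop(n,x0,y0,x1,y1,f,out):
    p=np.load('pics/'+n+'.npz')['p'][y0:y1,x0:x1]; save(out,cv2.resize(p,None,fx=f,fy=f,interpolation=cv2.INTER_CUBIC))
def world(c,n,u,v,z=None,dd=None):
    q=np.load('pics/'+n+'.npz'); i=camera_info(c)
    r=np.array([(u-i['cx'])/i['fx'],(v-i['cy'])/i['fy'],1.])
    if c=='wrist':
        M=np.array(i['mount']); R=q['R']@M[:3,:3]; o=q['R']@M[:3,3]+q['t']
    else:
        R=np.array(i['R']).T; o=-R@np.array(i['t'])
    k=R@r
    if z is not None: return o+k*(z-o[2])/k[2]
    w=q['d'][int(v)-1:int(v)+2,int(u)-1:int(u)+2]; return o+k*(np.median(w[w>0]) if dd is None else dd)
E
python3 - <<'E'
from h import *
grab('scene','s0');grab('side','d0');grab('wrist','w0')
s=sense();print(s)
for c in('scene','side','wrist'):print(camera_info(c))
E
```

```text
{'clock': 0.15, 'joint_pos': array([-6.59582165e+00,  2.05896718e+01,  8.65844764e+01, -7.54864369e-04,
        7.29092999e+01, -6.59373710e+00]), 'qvel': array([ 0.14720017, -0.2371685 , -0.14011267,  0.05158952, -0.02163119,
       -0.01433611]), 'joint_torque': array([ 6.01716038e-04, -5.15759647e+01, -2.71007627e+01,  6.74942834e-02,
        3.05557286e-02, -7.96465724e-05]), 'tool_pos': array([5.99460512e-01, 3.85967549e-05, 2.21991837e-01]), 'tool_rot': array([[ 9.99998951e-01, -3.26133195e-05, -1.44824997e-03],
       [-3.23891869e-05, -9.99999987e-01,  1.54784227e-04],
       [-1.44825500e-03, -1.54737157e-04, -9.99998939e-01]]), 'contact_force': array([ 0.04110187, -0.09681116, -0.52278489]), 'wrist_torque': array([ 0.00803705, -0.01188526,  0.01991647]), 'finger_gap': 0.0878487814500875}
{'fx': 491.68830848506104, 'fy': 491.68830848506104, 'cx': 323.82943091817793, 'cy': 242.04136292180323, 'R': array([[ 0.7707733 , -0.63702876, -0.01014249],
       [-0.37608118, -0.44207423, -0.81432998],
       [ 0.51426789,  0.63147821, -0.58031354]]), 't': array([-0.47519076,  0.28011042,  0.87495395])}
{'fx': 527.818250747818, 'fy': 527.818250747818, 'cx': 318.3995626587484, 'cy': 249.8462454920908, 'R': array([[-0.98923178, -0.14412469, -0.02546676],
       [-0.03946983,  0.43026448, -0.90183957],
       [ 0.14093479, -0.89112319, -0.43131988]]), 't': array([0.55344235, 0.145612  , 1.04498472])}
{'fx': 375.8281928284789, 'fy': 375.8281928284789, 'cx': 320.8472858750635, 'cy': 237.83286655440008, 'mount': array([[ 9.99999958e-01,  2.55055349e-04, -1.39603870e-04,
        -1.16214754e-03],
       [-2.04852239e-04,  9.58750545e-01,  2.84248746e-01,
        -7.82828359e-02],
       [ 2.06344449e-04, -2.84248705e-01,  9.58750557e-01,
        -1.63191896e-01],
       [ 0.00000000e+00,  0.00000000e+00,  0.00000000e+00,
         1.00000000e+00]])}
```

View pics/s0.png

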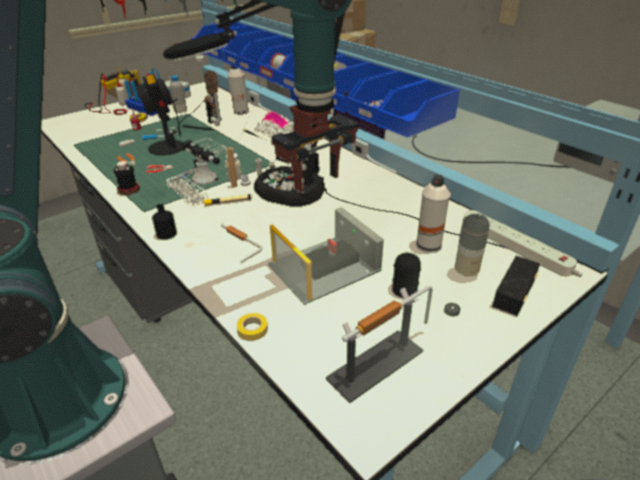

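View pics/d0.png

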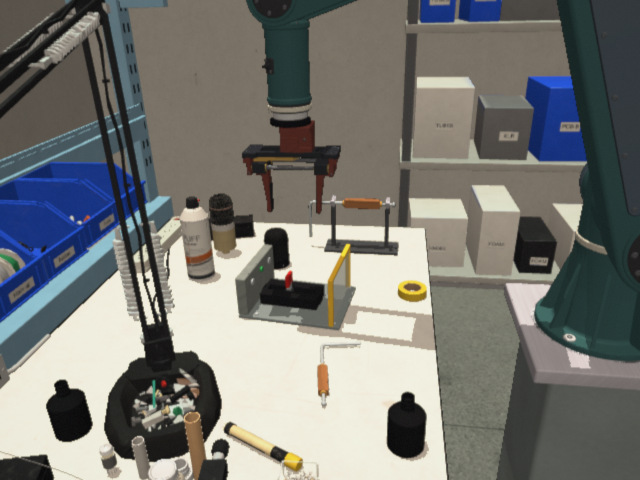

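View pics/w0.png

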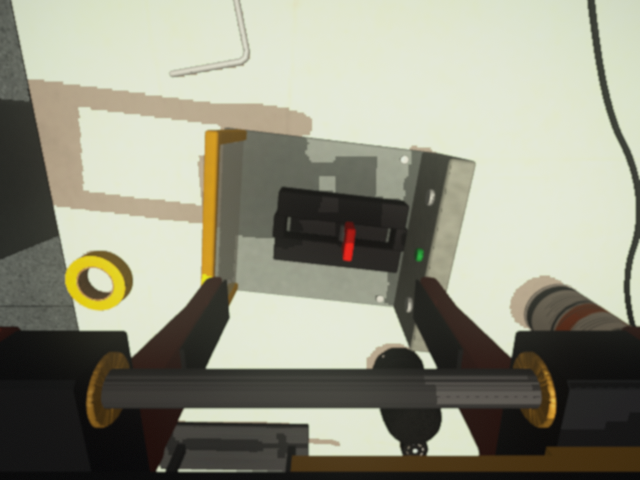

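The scene shows two hook-like rods: one on the rest at scene (380,318), and one lying loose at (240,240), which is smaller. The one on the rest is larger and hangs as described, so it's the one meant. I'll check both in enlarged crops.

```bash
python3 - <<'E'
from h import *
crop('s0',310,260,470,400,5,'c1')
crop('d0',220,180,440,340,3.6,'c2')
crop('w0',180,110,490,360,2.5,'c3')
E
```

```text
(no output)
```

View pics/c1.png

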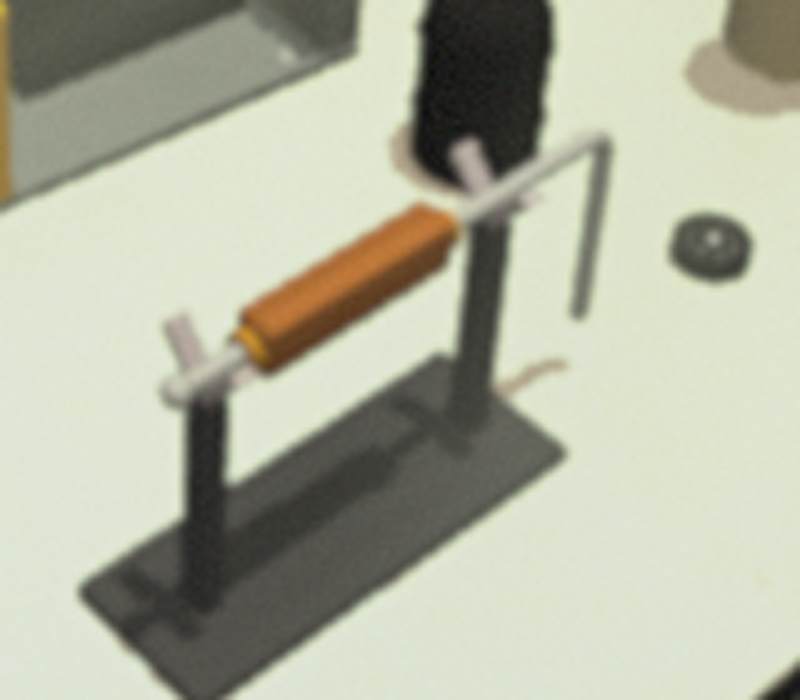

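View pics/c2.png

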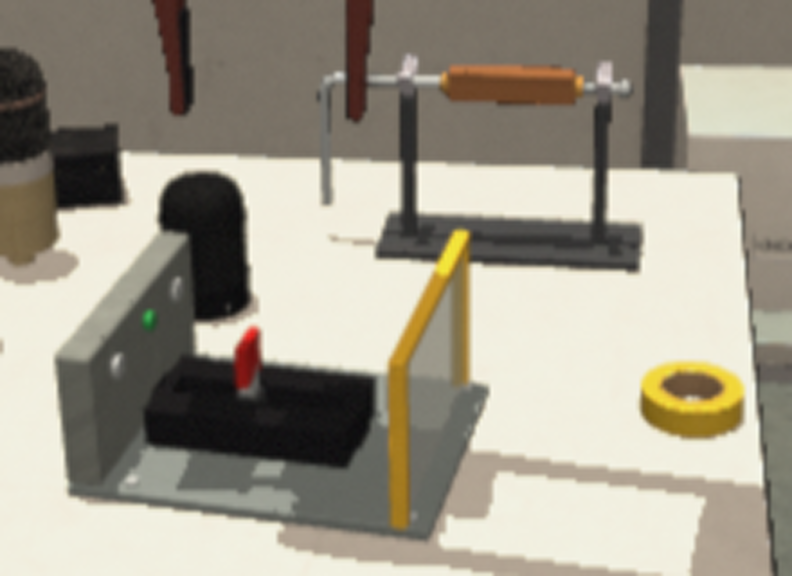

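View pics/c3.png

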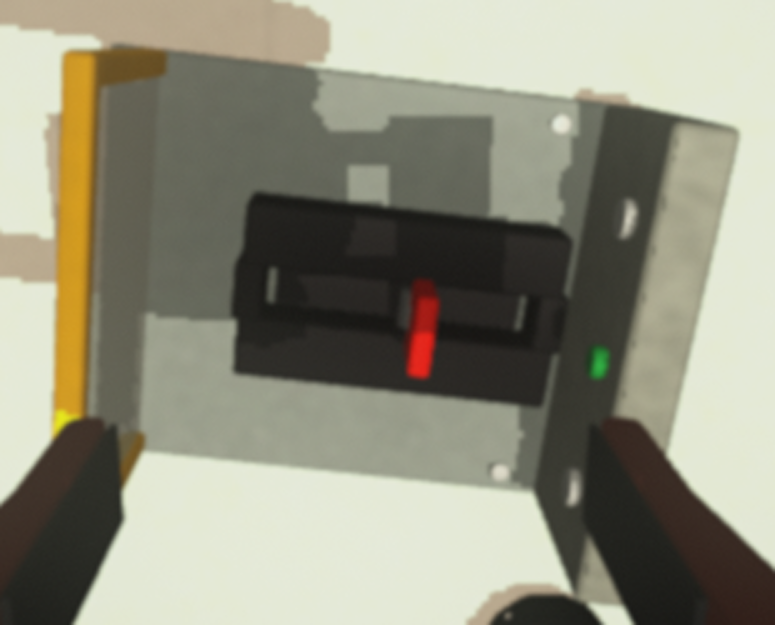

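```bash
cat >> h.py <<'E'
def proj(c,X,R=None,t=None):
    i=camera_info(c);X=np.atleast_2d(X)
    if c=='wrist':
        M=np.array(i['mount']); Rw=R@M[:3,:3]; o=R@M[:3,3]+t; Y=(X-o)@Rw
    else: Y=X@np.array(i['R']).T+np.array(i['t'])
    return np.c_[Y[:,0]/Y[:,2]*i['fx']+i['cx'],Y[:,1]/Y[:,2]*i['fy']+i['cy']]
from scipy.optimize import least_squares
def pose2(obs,x0):
    # obs: (cam,name,u,v,(lx,ly,lz))
    def f(p):
        c,s=np.cos(p[2]),np.sin(p[2]);r=[]
        for cam,n,u,v,l in obs:
            q=np.load('pics/'+n+'.npz'); X=[p[0]+c*l[0]-s*l[1],p[1]+s*l[0]+c*l[1],l[2]]
            r+=list(proj(cam,X,q['R'],q['t'])[0]-[u,v])
        return np.array(r)
    o=least_squares(f,x0,loss='soft_l1',f_scale=1.5); return o.x,f(o.x).reshape(-1,2)
E
python3 - <<'E'
from h import *
np.set_printoptions(precision=4,suppress=True)
w=lambda a,b,l:('wrist','w0',180+a/2.5,110+b/2.5,l)
d=lambda a,b,l:('side','d0',220+a/3.6,180+b/3.6,l)
s=lambda a,b,l:('scene','s0',310+a/5,260+b/5,l)
U=[w(258,195,(-.05,.035,.034)),w(572,235,(.08,.035,.034)),w(545,403,(.08,-.035,.034)),w(237,372,(-.05,-.035,.034)),
 d(427,537,(-.1075,.085,.004)),d(395,357,(-.09,.085,.112)),d(462,233,(-.09,-.085,.112)),d(70,493,(.1075,.085,.004)),w(80,52,(-.09,.085,.112))]
p,r=pose2(U,[.6,.05,-.1]);print('unit',p,np.degrees(p[2]));print(r)
H=[s(170,393,(-.078,0,.125)),s(603,138,(.137,0,.127)),s(580,315,(.135,0,.028)),d(630,87,(-.078,0,.125)),d(323,80,(.138,0,.127)),d(327,203,(.135,0,.026)),
 s(450,235,(.045,0,.125)),s(250,345,(-.045,0,.125))]
p2,r=pose2(H,[.6,-.3,-.1]);print('hook',p2,np.degrees(p2[2]));print(r)
c,sn=np.cos(p[2]),np.sin(p[2])
# paddle top rear edge mid z=.07
for nm,q in (('wrist top',('wrist','w0',180+424/2.5,110+330/2.5)),):
    X=world('wrist','w0',q[2],q[3],z=.06);e=X[:2]-p[:2];print(nm,c*e[0]+sn*e[1],-sn*e[0]+c*e[1])
for uv in ((240,215,.165),):pass
for nm,(u,v) in dict(mic=(404,270),cap=(452,310),tape=(252,325)).items():
    print(nm,world('scene','s0',u,v))
E
```

```text
unit [ 0.6026 -0.018  -0.1072] -6.14316718834187
[[-6.2657  0.8906]
 [ 4.8937 -0.4332]
 [ 3.3126  0.8325]
 [-3.1059  0.0214]
 [ 1.3629 -0.6973]
 [ 0.7967  0.5628]
 [ 0.0584 -1.8737]
 [-0.7525 -0.9433]
 [ 0.4189 -1.1087]]
hook [ 0.4867 -0.3097 -0.0255] -1.4612339735827875
[[ 0.6319 -0.0502]
 [ 1.6275 -2.6884]
 [-0.2981  0.2294]
 [-0.694  -0.4622]
 [-0.117  -2.2828]
 [ 1.1258 -0.5275]
 [-2.7203 -0.2461]
 [-0.4847  0.5611]]
wrist top 0.021616307811919366 -0.0016245464059264432
mic [ 0.6633 -0.2102  0.0793]
cap [ 0.7093 -0.3122  0.0099]
tape [ 0.3671 -0.0675 -0.0006]
```

Unit and hook poses are good to a few mm. The rest rod is the larger hook (bend about 213 mm from tail), so it's confirmed. Moving above its grip for a closer look.

Request:
{"fn": "drive_tool", "kwargs": {"plan": [[[-0.128,0.309,0],-1.545,1],[[-0.128,0.309,0],-1.545,1],[[-0.128,0.309,0],-1.545,1],[[-0.128,0.309,0],-1.545,1],[[-0.128,0.309,0],-1.545,1],[[-0.128,0.309,0],-1.545,1],[[-0.128,0.309,0],-1.545,1],[[-0.128,0.309,0],-1.545,1],[[-0.128,0.309,0],-1.545,1],[[-0.128,0.309,0],-1.545,1]]}}

```text
clock: 1.15
tool_pos: [0.4708, -0.3096, 0.2218]
tool_rot: [[0.145, 0.989, -0.002], [0.989, -0.145, 0.001], [0.001, -0.002, -1.0]]
contact_force: [0.5, 0.5, -0.2]
finger_gap: 0.0877
```

```bash
python3 - <<'E'
from h import *
grab('wrist','w1'); s=sense(); print(s['clock'],s['tool_pos'],s['tool_rot'],s['joint_pos'])
E
```

```text
1.2 [ 0.47096407 -0.30931803  0.22178923] [[ 1.36813108e-01  9.90595130e-01 -1.86086279e-03]
 [ 9.90596788e-01 -1.36812059e-01  6.80608661e-04]
 [ 4.19619156e-04 -1.93648089e-03 -9.99998037e-01]] [-4.02929694e+01  1.76673128e+01  9.10862277e+01 -4.13784720e-02
  7.13530066e+01 -1.22416249e+02]
```

View pics/w1.png

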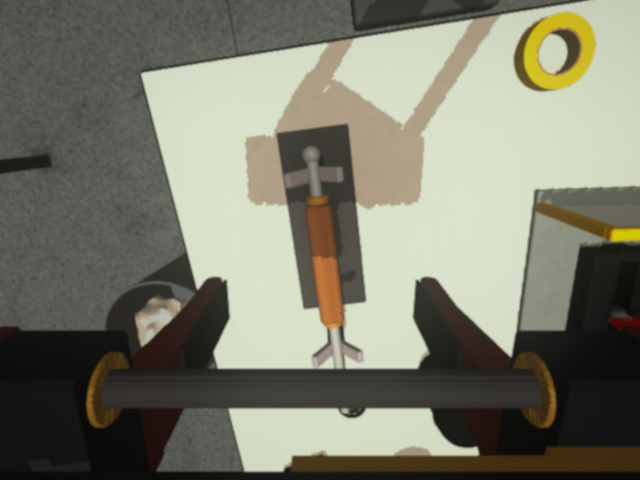

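```bash
python3 - <<'E'
from h import *
crop('w1',260,130,400,430,2,'c4')
q=np.load('pics/w1.npz')['d']
for u,v in ((311,155),(315,183),(321,240),(327,290),(334,335),(338,358),(351,411)):
    X=world('wrist','w1',u,v,z=.125 if v not in(240,290) else .137); print(u,v,X, world('wrist','w1',u,v))
E
```

```text
311 155 [ 0.409545   -0.30732432  0.125     ] [ 0.40908862 -0.30708221  0.13199779]
315 183 [ 0.42868582 -0.30747121  0.125     ] [ 0.42803848 -0.30730722  0.12966364]
321 240 [ 0.46645393 -0.30881507  0.137     ] [ 0.46615275 -0.30877231  0.13801151]
327 290 [ 0.50414618 -0.30997637  0.137     ] [ 0.5033994  -0.30989838  0.13866073]
334 335 [ 0.54815391 -0.31048766  0.125     ] [ 0.54527    -0.31026221  0.12982162]
338 358 [ 0.56909895 -0.31012666  0.125     ] [ 0.56569753 -0.30989926  0.13001208]
351 411 [ 0.6211503  -0.30611323  0.125     ] [ 0.72137    -0.30952795  0.01095377]
```

View pics/c4.png

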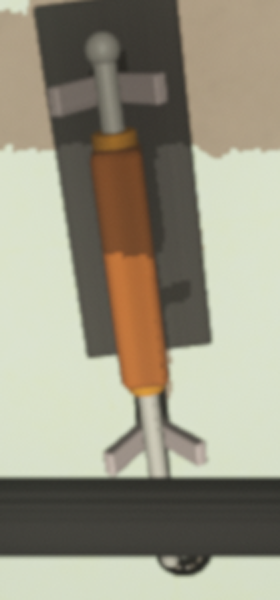

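Wrist view: tail ball at (311,153), grip from (317,200) to (332,323). Yaw is about −1.45° and the grip axis is at y≈−0.309, which agrees with the first fit. Finishing the turn, then going down.

Request:
{"fn": "drive_tool", "kwargs": {"plan": [[[0,0.001,0.02],-0.112,1],[[0,0.001,0.05],-0.112,1],[[0,0.001,0.08],-0.112,1],[[0,0.001,0.1],-0.112,1],[[0,0.001,0.115],-0.112,1],[[0,0.001,0.115],-0.112,1],[[0,0.001,0.115],-0.112,1]]}}

```text
clock: 1.9
tool_pos: [0.4717, -0.3093, 0.1068]
tool_rot: [[0.027, 1.0, -0.002], [1.0, -0.027, 0.001], [0.001, -0.002, -1.0]]
contact_force: [-0.4, 0.1, -0.2]
finger_gap: 0.0878
```

```bash
python3 - <<'E'
from h import *
s=sense(); print(s['clock'],s['tool_pos'],s['tool_rot'],s['contact_force'],s['wrist_torque'])
E
```

```text
1.9 [ 0.47173503 -0.30926775  0.10684066] [[ 2.65899119e-02  9.99643739e-01 -2.31749020e-03]
 [ 9.99645968e-01 -2.65876096e-02  1.01864703e-03]
 [ 9.56667603e-04 -2.34375547e-03 -9.99996796e-01]] [-0.39046124  0.09930888 -0.18716781] [ 0.04486154 -0.05809128  0.02011907]
```

Request:
{"fn": "drive_tool", "kwargs": {"plan": [[[0,0,0],0,0],[[0,0,0],0,0],[[0,0,0],0,0],[[0,0,0],0,0],[[0,0,0],0,0],[[0,0,0],0,0],[[0,0,0],0,0],[[0,0,0],0,0]], "squeeze": 60}}

```text
clock: 2.7
tool_pos: [0.4717, -0.3093, 0.1068]
tool_rot: [[0.027, 1.0, -0.002], [1.0, -0.027, 0.001], [0.001, -0.002, -1.0]]
contact_force: [-0.5, -0.0, -1.3]
finger_gap: 0.0271
```

Request:
{"fn": "drive_tool", "kwargs": {"plan": [[[0,0,0],0,0],[[0,0,0],0,0],[[0,0,0],0,0]], "squeeze": 60}}

```text
clock: 3.0
tool_pos: [0.4716, -0.3087, 0.1067]
tool_rot: [[0.026, 1.0, -0.003], [1.0, -0.026, 0.002], [0.002, -0.003, -1.0]]
contact_force: [0.6, 2.5, 0.1]
finger_gap: 0.0173
```

Request:
{"fn": "drive_tool", "kwargs": {"plan": [[[0,0,-0.01],0,0],[[0,0,-0.025],0,0],[[0,0,-0.05],0,0],[[0,0,-0.08],0,0],[[0,0,-0.11],0,0],[[0,0,-0.13],0,0],[[0,0,-0.13],0,0],[[0,0,-0.13],0,0]], "squeeze": 60}}

```text
clock: 3.8
tool_pos: [0.4718, -0.3091, 0.2368]
tool_rot: [[0.027, 1.0, -0.002], [1.0, -0.027, 0.001], [0.001, -0.002, -1.0]]
contact_force: [-1.5, -0.1, -2.0]
finger_gap: 0.0176
```

```bash
python3 - <<'E'
from h import *
grab('wrist','w2');grab('side','d2');s=sense(); print(s['clock'],s['tool_pos'],s['tool_rot'],s['contact_force'],s['wrist_torque'])
crop('d2',220,100,440,260,3.6,'c5')
E
```

```text
3.9 [ 0.47110594 -0.30837652  0.23532124] [[ 0.02652004  0.99963784 -0.00456828]
 [ 0.99964305 -0.02650483  0.00335761]
 [ 0.00323532 -0.0046557  -0.99998393]] [-0.64060603  0.56867271 -2.14132698] [ 0.12124941 -0.01245329 -0.03001062]
```

View pics/c5.png

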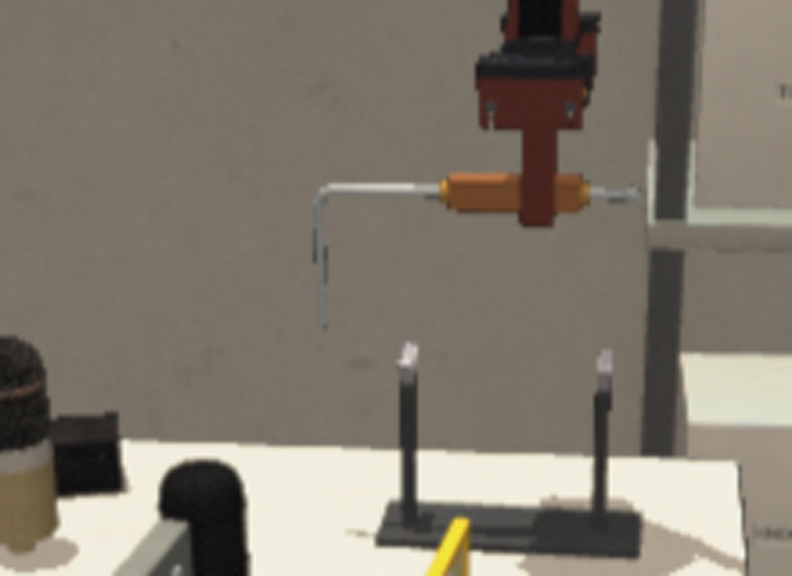

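View pics/w2.png

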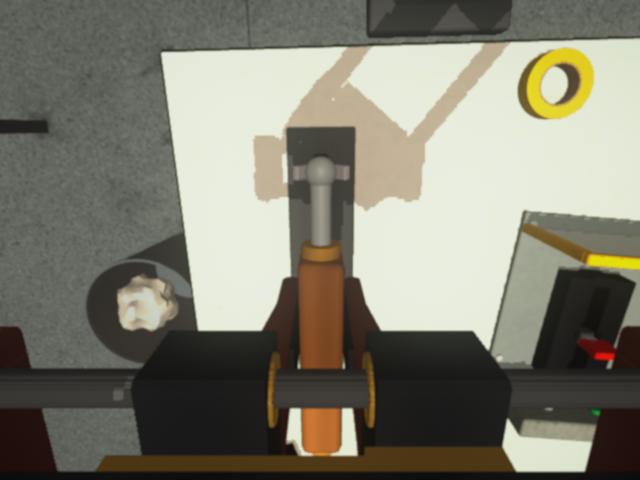

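The rod hangs level in the fingers (side crop: tail at (637,192), bend at (322,188)). Carrying it over the guard at travel height, with the tip about 155 mm up.

Request:
{"fn": "drive_tool", "kwargs": {"plan": [[[0.03,0.002,0],0.02,0],[[0.07,0.005,0],0.04,0],[[0.11,0.01,0],0.06,0],[[0.15,0.014,0],0.08,0],[[0.19,0.018,0],0.081,0],[[0.23,0.022,0],0.081,0],[[0.26,0.025,0],0.081,0],[[0.285,0.028,0],0.081,0],[[0.3,0.0285,0],0.081,0],[[0.302,0.0285,0],0.081,0]], "squeeze": 60}}

```text
clock: 4.9
tool_pos: [0.5068, -0.0059, 0.2351]
tool_rot: [[0.105, 0.994, -0.007], [0.994, -0.105, 0.004], [0.003, -0.007, -1.0]]
contact_force: [-0.4, 0.2, -1.7]
finger_gap: 0.0176
```

Request:
{"fn": "drive_tool", "kwargs": {"plan": [[[0,0,0],0,0],[[0,0,0],0,0]], "squeeze": 60}}

```text
clock: 5.1
tool_pos: [0.5065, -0.0068, 0.2347]
tool_rot: [[0.106, 0.994, -0.008], [0.994, -0.106, 0.003], [0.003, -0.008, -1.0]]
contact_force: [0.4, -0.3, -1.3]
finger_gap: 0.0178
```

```bash
python3 - <<'E'
from h import *
grab('wrist','w3');grab('side','d3');grab('scene','s3');s=sense(); print(s['clock'],s['tool_pos'],s['tool_rot'],s['contact_force'],s['wrist_torque'])
crop('d3',220,140,440,340,3,'c6');crop('s3',250,150,410,310,3.7,'c7')
E
```

```text
5.25 [ 0.50681387 -0.00686562  0.23503731] [[ 0.10656465  0.99428176 -0.00691128]
 [ 0.99430172 -0.1065418   0.00359523]
 [ 0.00283833 -0.00725503 -0.99996965]] [-0.32776397 -0.0401617  -0.90909193] [0.08336375 0.01127379 0.04885112]
```

View pics/c6.png

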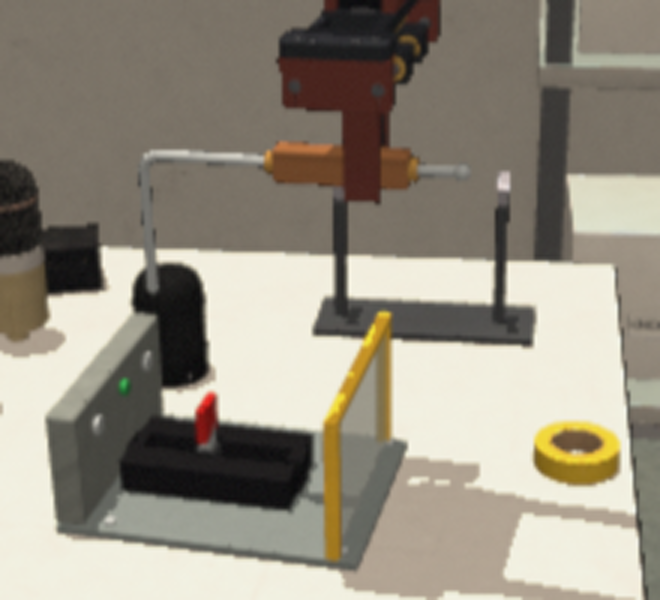

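View pics/c7.png

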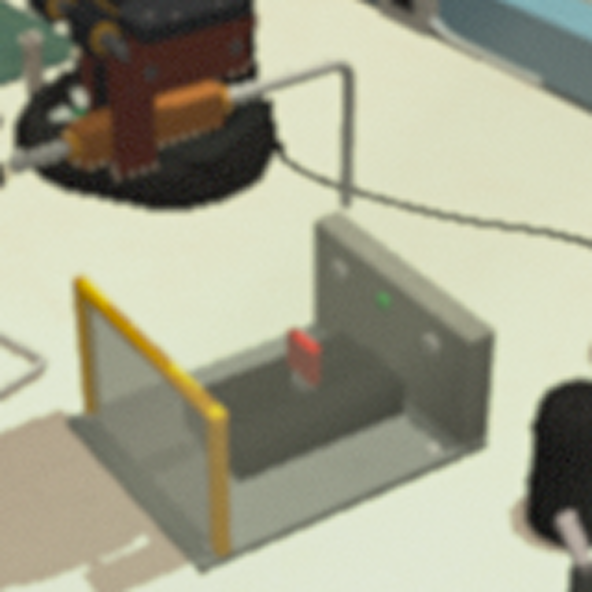

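View pics/w3.png

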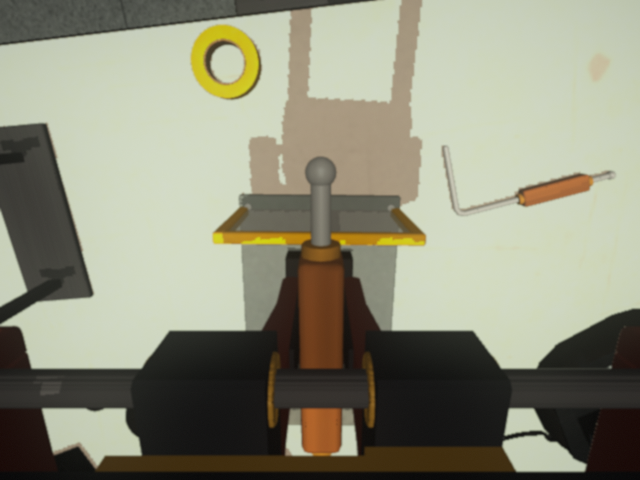

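```bash
python3 - <<'E'
from h import *
p=np.array([.6026,-.018]);a=-.1072;c,s=np.cos(a),np.sin(a)
def un(X): e=X[:2]-p; return np.round(1000*np.array([c*e[0]+s*e[1],-s*e[0]+c*e[1]]),1)
for cam,n,x,y,f,pts in (('scene','s3',250,150,3.7,[(292,330),(320,347),(298,329)]),('side','d3',220,140,3,[(201,400),(213,394),(215,397),(207,395)])):
    for q in pts: print(cam,q,un(world(cam,n,x+q[0]/f,y+q[1]/f,z=.07)))
S=sense();T=S['tool_pos'];R=S['tool_rot']
bend=T+R@[0,.15,-.019]; tip=bend+[0,0,-.1]
print('leg pred',un(bend),bend[2],un(tip))
for cam,x,y,f in(('scene',250,150,3.7),('side',220,140,3)):
    for X in (bend,tip): print(cam,(proj(cam,X)[0]-[x,y])*f)
crop('s3',310,225,350,265,15,'c8'); crop('d3',270,260,310,300,15,'c9')
E
```

```text
scene (292, 330) [20.3  9.3]
scene (320, 347) [ 24.5 -15.8]
scene (298, 329) [24.1  8.1]
side (201, 400) [25.   2.3]
side (213, 394) [19.3 -8.1]
side (215, 397) [16.6 -4. ]
side (207, 395) [23.  -5.7]
leg pred [53.7  0.8] 0.2529484759220347 [53.7  0.8]
scene [346.79047028  59.32318651]
scene [344.60209638 207.60773928]
side [146.15001593 150.9838136 ]
side [155.73084129 288.82018361]
```

View pics/c8.png

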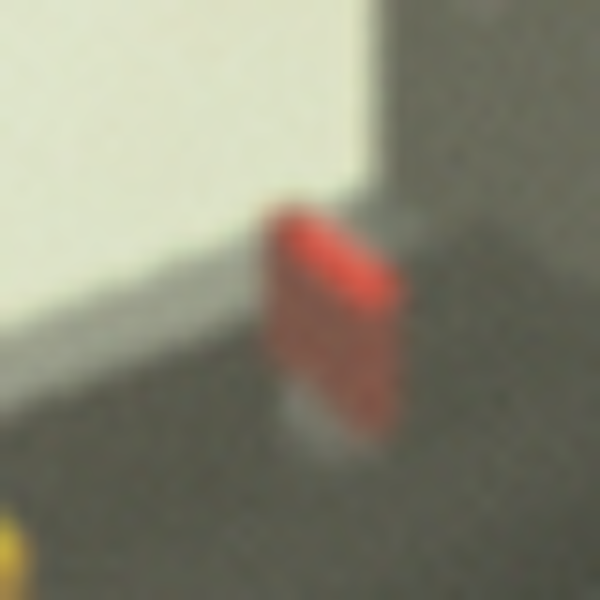

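View pics/c9.png

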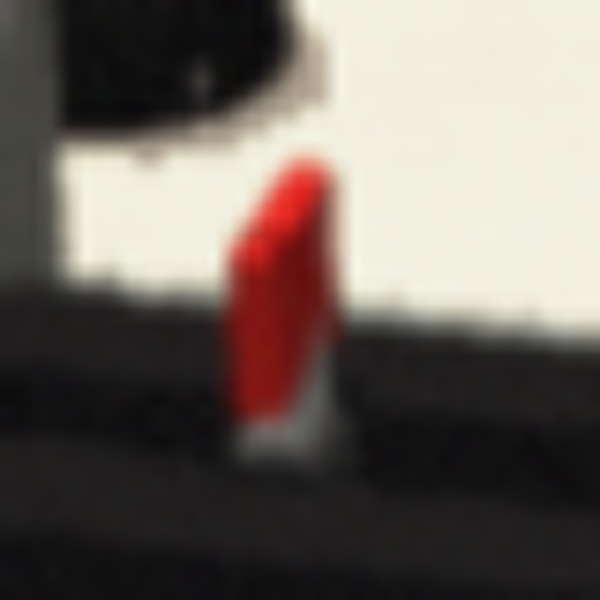

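The leg's predicted pixels match the pictures. Its axis is at unit x=54 mm, and the paddle rear face is at about +26 mm, with 24 mm clear in front and 27 mm behind. Lowering in two stages.

Request:
{"fn": "drive_tool", "kwargs": {"plan": [[[0,0,0.02],0,0],[[0,0,0.045],0,0],[[0,0,0.07],0,0],[[0,0,0.09],0,0],[[0,0,0.093],0,0],[[0,-0.006,0.094],0,0],[[0,-0.012,0.1],0,0],[[0,-0.016,0.107],0,0],[[0,-0.017,0.11],0,0],[[0,-0.017,0.11],0,0]], "squeeze": 60}}

```text
clock: 6.25
tool_pos: [0.4887, -0.0046, 0.125]
tool_rot: [[0.107, 0.994, -0.007], [0.994, -0.107, 0.004], [0.003, -0.008, -1.0]]
contact_force: [0.6, 0.3, -1.6]
finger_gap: 0.0177
```

```bash
cat >> h.py <<'E'
P0=np.array([.6026,-.018]);A0=-.1072;C0,S0=np.cos(A0),np.sin(A0)
def un(X): e=X[:2]-P0; return np.round(1000*np.array([C0*e[0]+S0*e[1],-S0*e[0]+C0*e[1]]),2)
def st():
    S=sense();T=S['tool_pos'];R=S['tool_rot'];F=S['contact_force'];b=T+R@[0,.15,-.019]
    print('t',S['clock'],'tcp',np.round(T,4),'un',un(T),'leg',un(b),'rodz',round(b[2],4),'Rz',np.round(R[:,2],4),'yaw',np.degrees(np.arctan2(R[1,0],R[0,0])))
    print('F unit x,y,z',np.round([C0*F[0]+S0*F[1],-S0*F[0]+C0*F[1],F[2]],2),'M',np.round(S['wrist_torque'],3),'gap',S['finger_gap'])
E
python3 - <<'E'
from h import *
st();grab('side','d4');st();crop('d4',220,140,440,340,3,'c10')
E
```

```text
t 6.25 tcp [ 0.4887 -0.0046  0.125 ] un [-114.72    1.16] leg [35.42  1.18] rodz 0.1429 Rz [-0.0073  0.0036 -1.    ] yaw 83.88483415281107
F unit x,y,z [ 0.54  0.33 -1.64] M [ 0.126 -0.006  0.023] gap 0.017658539697888442
t 6.3 tcp [ 0.4892 -0.0046  0.1253] un [-114.2     1.14] leg [35.93  1.15] rodz 0.1432 Rz [-0.0067  0.0035 -1.    ] yaw 83.88170955406589
F unit x,y,z [ 0.2  -0.63 -1.18] M [ 0.104 -0.054 -0.037] gap 0.017943979956286427
```

View pics/c10.png

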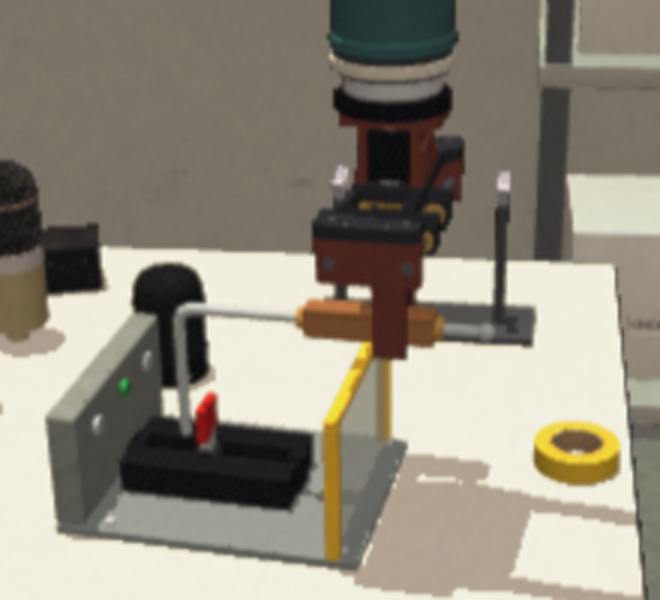

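The hook leg stands behind the paddle and is clear of the block. Now I draw it: a fast first part, then fine steps to feel for the stop (expected with the leg axis between +6 and −14).

Request:
{"fn": "drive_tool", "kwargs": {"plan": [[[0,-0.003,0],0,0],[[0,-0.006,0],0,0],[[0,-0.009,0],0,0],[[0,-0.012,0],0,0],[[0,-0.015,0],0,0],[[0,-0.018,0],0,0],[[0,-0.021,0],0,0],[[0,-0.024,0],0,0],[[0,-0.026,0],0,0],[[0,-0.026,0],0,0]], "squeeze": 60}}

```text
clock: 7.3
tool_pos: [0.463, -0.0018, 0.1255]
tool_rot: [[0.106, 0.994, -0.007], [0.994, -0.106, 0.004], [0.003, -0.007, -1.0]]
contact_force: [0.8, -0.7, -1.3]
finger_gap: 0.0179
```

```bash
python3 - <<'E'
from h import *
st();grab('side','d5');st();capture('scene');st();crop('d5',220,140,440,340,3,'c11')
E
```

```text
t 7.3 tcp [ 0.463  -0.0018  0.1255] un [-140.54    1.18] leg [9.59 1.21] rodz 0.1434 Rz [-0.0068  0.0036 -1.    ] yaw 83.88849947800608
F unit x,y,z [ 0.88 -0.59 -1.32] M [ 0.132 -0.359  0.097] gap 0.017926127859976323
t 7.35 tcp [ 0.4631 -0.0018  0.1255] un [-140.46    1.14] leg [9.68 1.15] rodz 0.1434 Rz [-0.0069  0.0036 -1.    ] yaw 83.88390761103636
F unit x,y,z [ 1.48  1.   -1.42] M [ 0.134 -0.294  0.05 ] gap 0.01758090671069867
t 7.4 tcp [ 0.4631 -0.0018  0.1255] un [-140.48    1.15] leg [9.66 1.18] rodz 0.1433 Rz [-0.0071  0.0036 -1.    ] yaw 83.88580026839882
F unit x,y,z [ 1.34  0.74 -0.82] M [ 0.086 -0.294  0.045] gap 0.01782499970474386
```

View pics/c11.png

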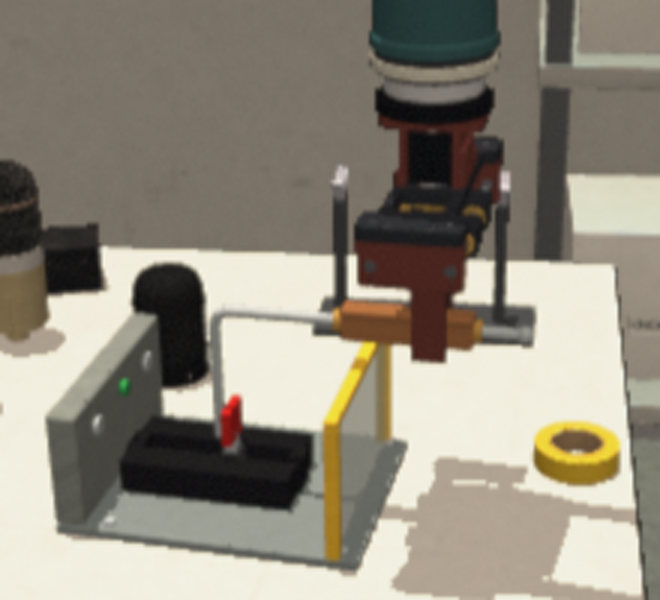

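Request:
{"fn": "drive_tool", "kwargs": {"plan": [[[0,-0.0004,0],0,0],[[0,-0.0008,0],0,0],[[0,-0.0012,0],0,0],[[0,-0.0015,0],0,0],[[0,-0.0015,0],0,0]], "squeeze": 60}}

```text
clock: 7.9
tool_pos: [0.4617, -0.0017, 0.1255]
tool_rot: [[0.107, 0.994, -0.007], [0.994, -0.107, 0.004], [0.003, -0.007, -1.0]]
contact_force: [2.5, -0.1, -1.5]
finger_gap: 0.0178
```

```bash
python3 - <<'E'
from h import *
st();capture('scene');st()
E
```

```text
t 7.9 tcp [ 0.4617 -0.0017  0.1255] un [-141.88    1.13] leg [8.25 1.15] rodz 0.1434 Rz [-0.0069  0.0036 -1.    ] yaw 83.88462677151175
F unit x,y,z [ 2.54  0.2  -1.49] M [ 0.076 -0.469  0.048] gap 0.01784386044262167
t 7.95 tcp [ 0.4616 -0.0017  0.1255] un [-141.9     1.13] leg [8.23 1.16] rodz 0.1434 Rz [-0.007   0.0036 -1.    ] yaw 83.88535067328151
F unit x,y,z [ 1.28  0.09 -1.33] M [ 0.126 -0.506  0.063] gap 0.01767741562933557
```

Request:
{"fn": "drive_tool", "kwargs": {"plan": [[[0,-0.0004,0],0,0],[[0,-0.0008,0],0,0],[[0,-0.0012,0],0,0],[[0,-0.0014,0],0,0],[[0,-0.0014,0],0,0]]}}

```text
clock: 8.45
tool_pos: [0.4601, -0.0015, 0.1255]
tool_rot: [[0.107, 0.994, -0.007], [0.994, -0.107, 0.004], [0.003, -0.007, -1.0]]
contact_force: [1.9, -0.8, -1.7]
finger_gap: 0.0179
```

```bash
python3 - <<'E'
from h import *
st();capture('scene');st()
E
```

```text
t 8.45 tcp [ 0.4601 -0.0015  0.1255] un [-143.4     1.13] leg [6.74 1.15] rodz 0.1434 Rz [-0.0071  0.0036 -1.    ] yaw 83.88423732073859
F unit x,y,z [ 2.02 -0.61 -1.71] M [ 0.128 -0.476  0.057] gap 0.017947458427437203
t 8.5 tcp [ 0.4602 -0.0015  0.1255] un [-143.37    1.14] leg [6.77 1.16] rodz 0.1434 Rz [-0.0071  0.0036 -1.    ] yaw 83.88657466620222
F unit x,y,z [ 1.72  0.48 -1.44] M [ 0.112 -0.456  0.031] gap 0.017713046445213355
```

Sliding drag is about 2 N (wrist moment My ≈ −0.48, a quieter gauge than the force). Continuing.

Request:
{"fn": "drive_tool", "kwargs": {"plan": [[[0,-0.0004,0],0,0],[[0,-0.0008,0],0,0],[[0,-0.0012,0],0,0],[[0,-0.0014,0],0,0],[[0,-0.0014,0],0,0]]}}

```text
clock: 9.0
tool_pos: [0.4587, -0.0014, 0.1255]
tool_rot: [[0.107, 0.994, -0.007], [0.994, -0.107, 0.004], [0.003, -0.007, -1.0]]
contact_force: [2.0, 0.5, -1.7]
finger_gap: 0.0178
```

Request:
{"fn": "drive_tool", "kwargs": {"plan": [[[0,-0.0004,0],0,0],[[0,-0.0008,0],0,0],[[0,-0.0012,0],0,0],[[0,-0.0012,0],0,0]]}}

```text
clock: 9.4
tool_pos: [0.4574, -0.0012, 0.1255]
tool_rot: [[0.106, 0.994, -0.007], [0.994, -0.106, 0.004], [0.003, -0.008, -1.0]]
contact_force: [1.9, -0.6, -1.1]
finger_gap: 0.0175
```

```bash
python3 - <<'E'
from h import *
st();capture('scene');st()
E
```

```text
t 9.4 tcp [ 0.4574 -0.0012  0.1255] un [-146.13    1.16] leg [4.01 1.19] rodz 0.1434 Rz [-0.0072  0.0037 -1.    ] yaw 83.88714704529238
F unit x,y,z [ 1.91 -0.35 -1.11] M [ 0.118 -0.452  0.034] gap 0.0174720116507924
t 9.45 tcp [ 0.4575 -0.0012  0.1255] un [-146.07    1.14] leg [4.07 1.17] rodz 0.1434 Rz [-0.0071  0.0036 -1.    ] yaw 83.8862274169416
F unit x,y,z [ 1.94  1.29 -1.03] M [ 0.145 -0.382  0.044] gap 0.017491772661485706
```

Request:
{"fn": "drive_tool", "kwargs": {"plan": [[[0,-0.0004,0],0,0],[[0,-0.0008,0],0,0],[[0,-0.0012,0],0,0],[[0,-0.0014,0],0,0],[[0,-0.0014,0],0,0]]}}

```text
clock: 9.95
tool_pos: [0.456, -0.0011, 0.1255]
tool_rot: [[0.107, 0.994, -0.007], [0.994, -0.107, 0.004], [0.003, -0.008, -1.0]]
contact_force: [1.9, -0.2, -1.4]
finger_gap: 0.0177
```

Request:
{"fn": "drive_tool", "kwargs": {"plan": [[[0,-0.0004,0],0,0],[[0,-0.0008,0],0,0],[[0,-0.0012,0],0,0],[[0,-0.0014,0],0,0],[[0,-0.0014,0],0,0]]}}

```text
clock: 10.45
tool_pos: [0.4546, -0.0009, 0.1256]
tool_rot: [[0.107, 0.994, -0.007], [0.994, -0.107, 0.004], [0.003, -0.008, -1.0]]
contact_force: [2.4, 0.3, -1.5]
finger_gap: 0.0176
```

Request:
{"fn": "drive_tool", "kwargs": {"plan": [[[0,-0.0004,0],0,0],[[0,-0.0008,0],0,0],[[0,-0.0012,0],0,0],[[0,-0.0014,0],0,0],[[0,-0.0014,0],0,0]]}}

```text
clock: 10.95
tool_pos: [0.4531, -0.0007, 0.1256]
tool_rot: [[0.107, 0.994, -0.007], [0.994, -0.106, 0.004], [0.003, -0.008, -1.0]]
contact_force: [2.0, 0.5, -1.3]
finger_gap: 0.0177
```

Request:
{"fn": "drive_tool", "kwargs": {"plan": [[[0,-0.0004,0],0,0],[[0,-0.0008,0],0,0],[[0,-0.0012,0],0,0],[[0,-0.0014,0],0,0],[[0,-0.0014,0],0,0]]}}

```text
clock: 11.45
tool_pos: [0.4517, -0.0006, 0.1256]
tool_rot: [[0.107, 0.994, -0.007], [0.994, -0.107, 0.004], [0.003, -0.008, -1.0]]
contact_force: [1.6, 0.3, -2.0]
finger_gap: 0.0176
```

Request:
{"fn": "drive_tool", "kwargs": {"plan": [[[0,-0.0004,0],0,0],[[0,-0.0008,0],0,0],[[0,-0.0012,0],0,0],[[0,-0.0014,0],0,0],[[0,-0.0014,0],0,0]]}}

```text
clock: 11.95
tool_pos: [0.451, -0.0005, 0.1257]
tool_rot: [[0.107, 0.994, -0.006], [0.994, -0.107, 0.004], [0.003, -0.007, -1.0]]
contact_force: [5.2, 1.1, -5.3]
finger_gap: 0.0176
```

Force rises here, so the stop is felt. Checking the state.

```bash
python3 - <<'E'
from h import *
st();grab('side','d6');st();grab('scene','s6');st();crop('d6',220,140,440,340,3,'c12');crop('s6',220,150,400,310,4,'c13')
E
```

```text
t 11.95 tcp [ 0.451  -0.0005  0.1257] un [-152.65    1.14] leg [-2.53  1.16] rodz 0.1437 Rz [-0.0062  0.0035 -1.    ] yaw 83.88427452815819
F unit x,y,z [ 5.09  1.66 -5.33] M [ 0.138 -0.891  0.092] gap 0.017610714347424446
t 12.0 tcp [ 0.451  -0.0006  0.1257] un [-152.63    1.11] leg [-2.5   1.14] rodz 0.1437 Rz [-0.0062  0.0035 -1.    ] yaw 83.88574332628234
F unit x,y,z [ 6.    0.27 -4.62] M [ 0.118 -0.829  0.076] gap 0.017607150289720753
t 12.05 tcp [ 0.451  -0.0006  0.1257] un [-152.62    1.12] leg [-2.5   1.14] rodz 0.1437 Rz [-0.0062  0.0035 -1.    ] yaw 83.8854079858681
F unit x,y,z [ 5.99  0.53 -4.61] M [ 0.11  -0.874  0.093] gap 0.017733862850014732
```

View pics/c12.png

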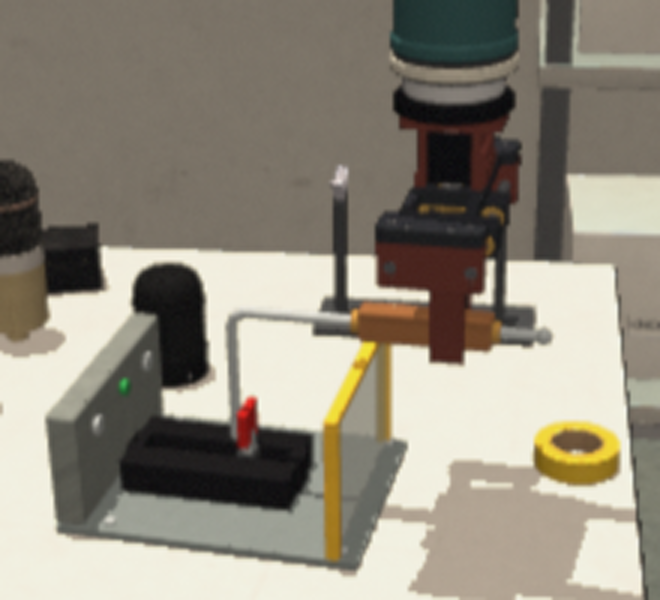

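View pics/c13.png

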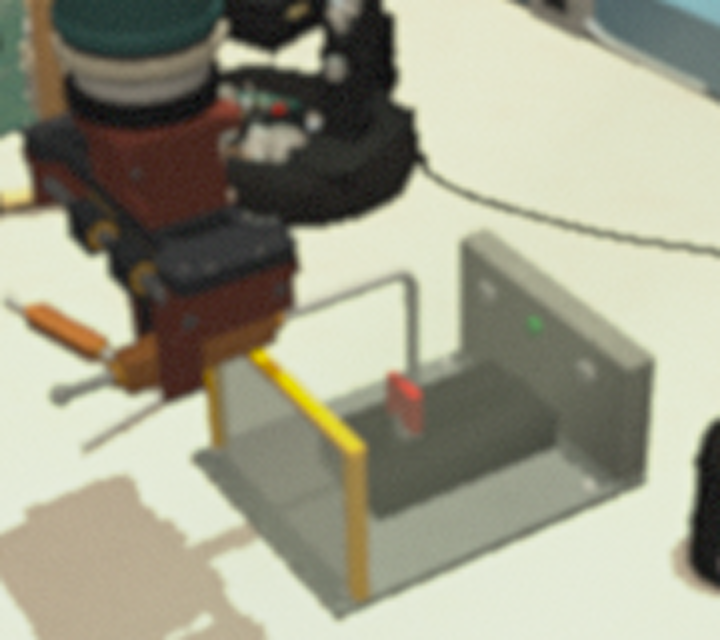

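Pull is about 5.5 N at the stop, and the slide is home. Raising it carefully.

Request:
{"fn": "drive_tool", "kwargs": {"plan": [[[0,-0.0008,0],0,0],[[0,-0.001,0],0,0],[[0,-0.0012,0],0,0],[[0,-0.0014,0],0,0],[[0,-0.0014,0],0,0]], "squeeze": 60}}

```text
clock: 12.55
tool_pos: [0.4506, -0.0006, 0.1258]
tool_rot: [[0.107, 0.994, -0.004], [0.994, -0.107, 0.003], [0.003, -0.005, -1.0]]
contact_force: [7.0, 0.2, -5.2]
finger_gap: 0.0177
```

```bash
python3 - <<'E'
from h import *
st()
for i in range(3): capture('scene');st()
E
```

```text
t 12.55 tcp [ 0.4506 -0.0006  0.1258] un [-152.96    1.08] leg [-2.87  1.09] rodz 0.1441 Rz [-0.0043  0.0033 -1.    ] yaw 83.88140839897514
F unit x,y,z [ 6.92  0.96 -5.17] M [ 0.122 -0.938  0.068] gap 0.01765470080299712
t 12.6 tcp [ 0.4506 -0.0005  0.1258] un [-152.95    1.09] leg [-2.86  1.1 ] rodz 0.1441 Rz [-0.0043  0.0033 -1.    ] yaw 83.87806450824098
F unit x,y,z [ 6.01  0.66 -5.67] M [ 0.066 -0.983  0.066] gap 0.01730139489657164
t 12.65 tcp [ 0.4506 -0.0005  0.1258] un [-152.98    1.09] leg [-2.9   1.09] rodz 0.1441 Rz [-0.0044  0.0033 -1.    ] yaw 83.87692114122979
F unit x,y,z [ 6.99  0.99 -4.87] M [ 0.092 -0.996  0.056] gap 0.017927687702695354
t 12.7 tcp [ 0.4506 -0.0006  0.1258] un [-152.95    1.08] leg [-2.86  1.08] rodz 0.1441 Rz [-0.0043  0.0033 -1.    ] yaw 83.87824723448605
F unit x,y,z [ 5.26 -0.11 -5.97] M [ 0.12  -0.952  0.073] gap 0.017948081345468533
```

Request:
{"fn": "drive_tool", "kwargs": {"plan": [[[0,-0.0012,0],0,0],[[0,-0.0015,0],0,0],[[0,-0.0018,0],0,0],[[0,-0.0021,0],0,0],[[0,-0.0021,0],0,0],[[0,-0.0021,0],0,0]], "squeeze": 60}}

```text
clock: 13.3
tool_pos: [0.4502, -0.0006, 0.126]
tool_rot: [[0.107, 0.994, -0.001], [0.994, -0.107, 0.003], [0.003, -0.002, -1.0]]
contact_force: [6.4, -0.9, -6.3]
finger_gap: 0.0177
```

```bash
python3 - <<'E'
from h import *
st()
grab('side','d7');st();grab('scene','s7');st();crop('d7',270,200,420,300,5,'c14')
E
```

```text
t 13.3 tcp [ 0.4502 -0.0006  0.126 ] un [-153.42    0.97] leg [-3.39  0.96] rodz 0.1448 Rz [-0.0014  0.0029 -1.    ] yaw 83.87109763235642
F unit x,y,z [ 6.42 -0.24 -6.28] M [ 0.015 -1.131  0.045] gap 0.01768443022570476
t 13.35 tcp [ 0.4502 -0.0006  0.126 ] un [-153.42    0.98] leg [-3.39  0.96] rodz 0.1447 Rz [-0.0015  0.0029 -1.    ] yaw 83.87091166783077
F unit x,y,z [ 6.67  0.13 -6.29] M [ 0.069 -1.103  0.083] gap 0.01765595134325454
t 13.4 tcp [ 0.4502 -0.0006  0.126 ] un [-153.4     0.97] leg [-3.36  0.95] rodz 0.1448 Rz [-0.0015  0.0028 -1.    ] yaw 83.87148533998705
F unit x,y,z [ 6.81  0.24 -6.07] M [ 0.087 -1.136  0.059] gap 0.017557412302365693
```

View pics/c14.png

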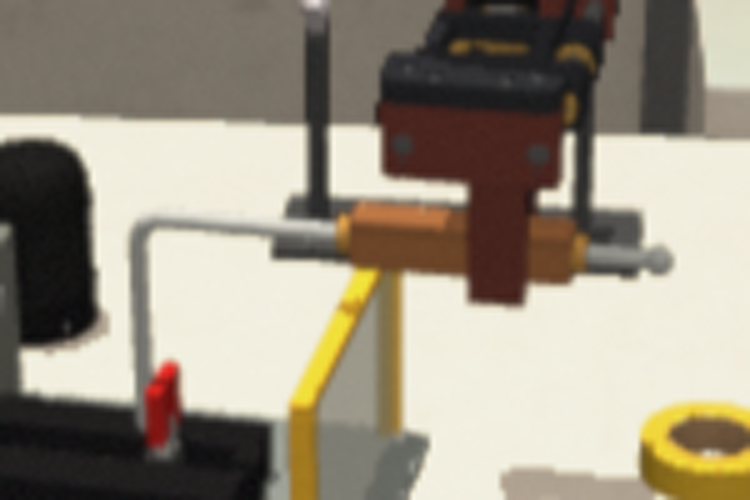

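The wrist's pitch compliance lifts the leg slightly, so there's a downward friction load of about 4.5 N on it. I'll ease the tool down 1.2 mm while pulling a little more.

Request:
{"fn": "drive_tool", "kwargs": {"plan": [[[0,-0.0013,0.0004],0,0],[[0,-0.0013,0.0008],0,0],[[0,-0.0014,0.0012],0,0],[[0,-0.0016,0.0012],0,0],[[0,-0.0016,0.0012],0,0]], "squeeze": 60}}

```text
clock: 13.9
tool_pos: [0.4501, -0.0007, 0.1252]
tool_rot: [[0.107, 0.994, 0.001], [0.994, -0.107, 0.002], [0.003, 0.001, -1.0]]
contact_force: [6.4, -0.1, -4.1]
finger_gap: 0.0177
```

```bash
python3 - <<'E'
from h import *
st()
for i in range(3): capture('scene');st()
E
```

```text
t 13.9 tcp [ 0.4501 -0.0007  0.1252] un [-153.52    0.91] leg [-3.54  0.89] rodz 0.1444 Rz [ 0.0013  0.0025 -1.    ] yaw 83.86819610144416
F unit x,y,z [ 6.33  0.57 -4.12] M [ 0.118 -1.136  0.061] gap 0.01768059600379094
t 13.95 tcp [ 0.4501 -0.0007  0.1252] un [-153.53    0.91] leg [-3.54  0.89] rodz 0.1444 Rz [ 0.0013  0.0025 -1.    ] yaw 83.87038826880782
F unit x,y,z [ 6.13  0.58 -4.  ] M [ 0.087 -1.141  0.068] gap 0.017668177075461963
t 14.0 tcp [ 0.4501 -0.0007  0.1252] un [-153.52    0.91] leg [-3.54  0.89] rodz 0.1443 Rz [ 0.0013  0.0025 -1.    ] yaw 83.86670221020833
F unit x,y,z [ 5.68  0.47 -3.02] M [ 0.04  -1.104  0.027] gap 0.01772698848662859
t 14.05 tcp [ 0.4501 -0.0007  0.1252] un [-153.51    0.91] leg [-3.53  0.88] rodz 0.1444 Rz [ 0.0013  0.0025 -1.    ] yaw 83.86610190842653
F unit x,y,z [ 5.31  0.22 -3.34] M [ 0.053 -1.132  0.081] gap 0.01754958625135298
```

Request:
{"fn": "drive_tool", "kwargs": {"plan": [[[0,-0.0015,0.0003],0,0],[[0,-0.0018,0.0006],0,0],[[0,-0.0021,0.0009],0,0],[[0,-0.0024,0.001],0,0],[[0,-0.0024,0.001],0,0]], "squeeze": 60}}

```text
clock: 14.55
tool_pos: [0.4496, -0.0007, 0.1247]
tool_rot: [[0.107, 0.994, 0.005], [0.994, -0.107, 0.002], [0.003, 0.005, -1.0]]
contact_force: [6.6, -1.3, -3.9]
finger_gap: 0.0174
```

```bash
python3 - <<'E'
from h import *
st()
for i in range(3): capture('scene');st()
E
```

```text
t 14.55 tcp [ 0.4496 -0.0007  0.1247] un [-153.98    0.85] leg [-4.07  0.81] rodz 0.1444 Rz [ 0.0049  0.002  -1.    ] yaw 83.86282674058961
F unit x,y,z [ 6.68 -0.62 -3.9 ] M [ 0.066 -1.252  0.123] gap 0.017376778423200963
t 14.6 tcp [ 0.4496 -0.0007  0.1247] un [-153.99    0.87] leg [-4.08  0.84] rodz 0.1444 Rz [ 0.0048  0.0021 -1.    ] yaw 83.86674156367407
F unit x,y,z [ 6.76  1.29 -4.01] M [ 0.121 -1.265  0.161] gap 0.017836111770246067
t 14.65 tcp [ 0.4496 -0.0007  0.1247] un [-153.97    0.86] leg [-4.06  0.83] rodz 0.1444 Rz [ 0.0049  0.002  -1.    ] yaw 83.8652041473436
F unit x,y,z [ 5.68  0.57 -4.06] M [ 0.128 -1.343  0.086] gap 0.017824706225835804
t 14.7 tcp [ 0.4496 -0.0007  0.1247] un [-153.99    0.85] leg [-4.08  0.82] rodz 0.1443 Rz [ 0.0048  0.002  -1.    ] yaw 83.86537558885873
F unit x,y,z [ 7.68 -0.32 -4.27] M [ 0.097 -1.27   0.083] gap 0.017649407293943747
```

Request:
{"fn": "drive_tool", "kwargs": {"plan": [[[0,-0.002,0.0003],0,0],[[0,-0.0024,0.0006],0,0],[[0,-0.0028,0.0009],0,0],[[0,-0.0032,0.001],0,0],[[0,-0.0032,0.001],0,0]], "squeeze": 60}}

```text
clock: 15.2
tool_pos: [0.449, -0.0007, 0.1242]
tool_rot: [[0.107, 0.994, 0.01], [0.994, -0.107, 0.002], [0.003, 0.009, -1.0]]
contact_force: [9.3, -0.2, -5.3]
finger_gap: 0.0176
```

```bash
python3 - <<'E'
from h import *
st()
grab('side','d8')
for i in range(3): st();capture('scene')
crop('d8',270,200,420,300,5,'c15')
E
```

```text
t 15.2 tcp [ 0.449  -0.0007  0.1242] un [-154.57    0.81] leg [-4.76  0.76] rodz 0.1446 Rz [ 0.0096  0.0015 -1.    ] yaw 83.85989529633159
F unit x,y,z [ 9.27  0.82 -5.32] M [ 0.118 -1.429  0.128] gap 0.017631594602530526
t 15.25 tcp [ 0.449  -0.0007  0.1242] un [-154.57    0.8 ] leg [-4.76  0.75] rodz 0.1446 Rz [ 0.0095  0.0015 -1.    ] yaw 83.85972818474673
F unit x,y,z [ 7.66  0.58 -6.75] M [ 0.174 -1.477  0.098] gap 0.017976564936182146
t 15.3 tcp [ 0.449  -0.0007  0.1242] un [-154.6    0.8] leg [-4.78  0.75] rodz 0.1446 Rz [ 0.0095  0.0015 -1.    ] yaw 83.85873030931712
F unit x,y,z [ 8.34  1.41 -5.1 ] M [ 0.153 -1.43   0.147] gap 0.01763923868365991
t 15.35 tcp [ 0.449  -0.0007  0.1242] un [-154.6    0.8] leg [-4.78  0.75] rodz 0.1446 Rz [ 0.0094  0.0015 -1.    ] yaw 83.85875819852022
F unit x,y,z [ 8.23  0.51 -5.3 ] M [ 0.107 -1.378  0.126] gap 0.017645036633799693
```

View pics/c15.png

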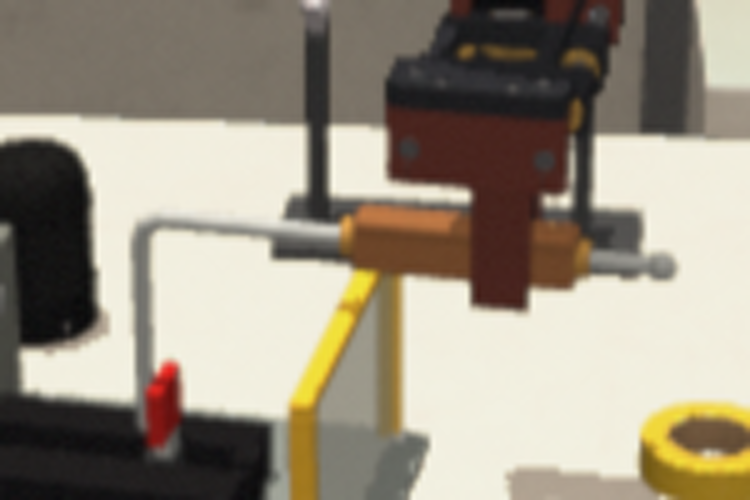

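Net pull is about 8.1 N. One more small increment, then hold by rows plus camera calls (same target) and monitor.

Request:
{"fn": "drive_tool", "kwargs": {"plan": [[[0,-0.0028,0.0003],0,0],[[0,-0.003,0.0006],0,0],[[0,-0.0033,0.001],0,0],[[0,-0.0035,0.0012],0,0],[[0,-0.0035,0.0012],0,0]], "squeeze": 60}}

```text
clock: 15.9
tool_pos: [0.4484, -0.0007, 0.1237]
tool_rot: [[0.107, 0.994, 0.015], [0.994, -0.107, 0.001], [0.002, 0.015, -1.0]]
contact_force: [9.2, -0.7, -4.7]
finger_gap: 0.0176
```

```bash
cat >> h.py <<'E'
def hold(n):
    L=[]
    for i in range(n):
        S=sense();F=S['contact_force'];L.append([C0*F[0]+S0*F[1],-S0*F[0]+C0*F[1],F[2],S['wrist_torque'][1]]);capture('scene')
    L=np.array(L);print('mean',L.mean(0).round(2),'sd',L.std(0).round(2));print(L[:,0].round(1));st()
E
python3 - <<'E'
from h import *
hold(8)
E
```

```text
mean [ 8.51  0.65 -5.14 -1.55] sd [0.34 0.57 0.49 0.03]
[9.2 8.8 8.2 8.4 8.5 8.6 8.  8.4]
t 16.3 tcp [ 0.4485 -0.0007  0.1237] un [-155.11    0.71] leg [-5.4   0.65] rodz 0.1449 Rz [ 1.480e-02  8.000e-04 -9.999e-01] yaw 83.85242088734577
F unit x,y,z [ 8.84  0.17 -5.17] M [ 0.081 -1.526  0.136] gap 0.017656715478465475
```

Request:
{"fn": "drive_tool", "kwargs": {"plan": [[[0,-0.0032,0.0003],0,0],[[0,-0.0035,0.0006],0,0],[[0,-0.0037,0.001],0,0],[[0,-0.0039,0.0012],0,0],[[0,-0.0039,0.0012],0,0],[[0,-0.0039,0.0012],0,0],[[0,-0.0039,0.0012],0,0]], "squeeze": 60}}

```text
clock: 17.0
tool_pos: [0.4479, -0.0008, 0.1232]
tool_rot: [[0.107, 0.994, 0.021], [0.994, -0.107, -0.0], [0.002, 0.021, -1.0]]
contact_force: [8.7, -0.1, -4.4]
finger_gap: 0.0175
```

```bash
python3 - <<'E'
from h import *
hold(10)
E
```

```text
mean [ 8.88  0.92 -4.45 -1.64] sd [0.47 0.51 0.71 0.03]
[ 8.7  8.3  9.4  8.4  8.9 10.   8.9  8.8  8.9  8.5]
t 17.5 tcp [ 0.4479 -0.0008  0.1232] un [-155.68    0.59] leg [-6.11  0.51] rodz 0.1454 Rz [ 0.0209  0.     -0.9998] yaw 83.84739393266898
F unit x,y,z [ 9.89  2.04 -4.94] M [ 0.076 -1.625  0.111] gap 0.01759743700572777
```

Mean pull is 8.9 N. Holding this target 1.6 s more.

```bash
python3 - <<'E'
from h import *
hold(30)
grab('side','d9');grab('scene','s9');crop('d9',270,200,420,300,5,'c16')
E
```

```text
mean [ 9.14  0.71 -4.98 -1.63] sd [0.46 0.62 0.48 0.03]
[ 9.9  9.6  9.3  8.9  8.8  9.2 10.2  8.7  9.3  9.4  8.7  8.4  9.1  9.2
  9.1  9.9  8.4  8.9  9.   9.4  9.   8.7  9.6  9.1  9.6  8.5  8.4  9.5
  9.2  9.1]
t 19.0 tcp [ 0.4479 -0.0008  0.1232] un [-155.66    0.58] leg [-6.09  0.5 ] rodz 0.1454 Rz [ 0.0209 -0.     -0.9998] yaw 83.84935359601802
F unit x,y,z [ 9.92  0.28 -4.95] M [ 0.036 -1.571  0.118] gap 0.017444940071517243
```

View pics/c16.png

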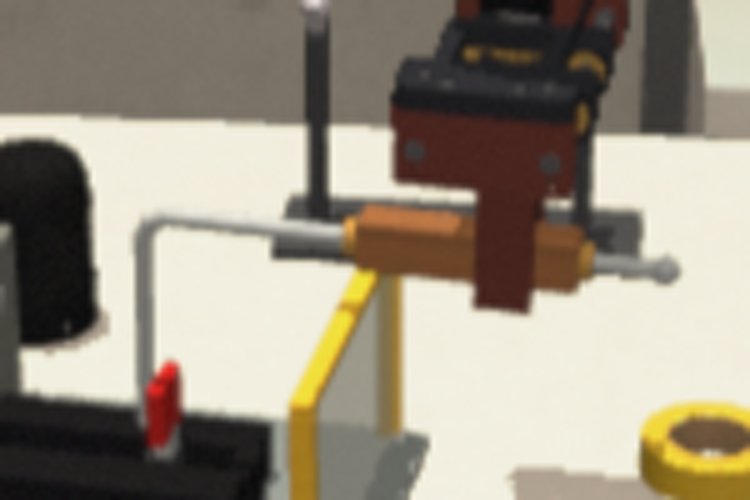

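Held 9.1 N (raw) for over 2 s, with no reading above 10.2. Now I back the leg off the paddle and raise it.

Request:
{"fn": "drive_tool", "kwargs": {"plan": [[[0,-0.001,0],0,0],[[0,0.002,0],0,0],[[0,0.006,0],0,0],[[0,0.012,0],0,0],[[0,0.018,0],0,0],[[0,0.022,0],0,0],[[0,0.022,0],0,0],[[0,0.022,0],0,0]], "squeeze": 60}}

```text
clock: 19.9
tool_pos: [0.4695, -0.0031, 0.1235]
tool_rot: [[0.107, 0.994, 0.02], [0.994, -0.107, 0.0], [0.002, 0.02, -1.0]]
contact_force: [-0.7, 0.1, -1.5]
finger_gap: 0.0179
```

```bash
python3 - <<'E'
from h import *
st();grab('side','d10');st();crop('d10',220,140,440,340,3,'c17')
E
```

```text
t 19.9 tcp [ 0.4695 -0.0031  0.1235] un [-133.91    0.58] leg [15.68  0.51] rodz 0.1455 Rz [ 2.020e-02  1.000e-04 -9.998e-01] yaw 83.84844944728259
F unit x,y,z [-0.76  0.06 -1.54] M [ 0.125 -0.008  0.033] gap 0.01786953476231483
t 19.95 tcp [ 0.4694 -0.0031  0.1236] un [-134.07    0.58] leg [15.52  0.5 ] rodz 0.1456 Rz [ 2.020e-02  1.000e-04 -9.998e-01] yaw 83.84838465701527
F unit x,y,z [-0.07  0.05 -2.04] M [ 0.106 -0.012  0.006] gap 0.01753591020342818
```

View pics/c17.png

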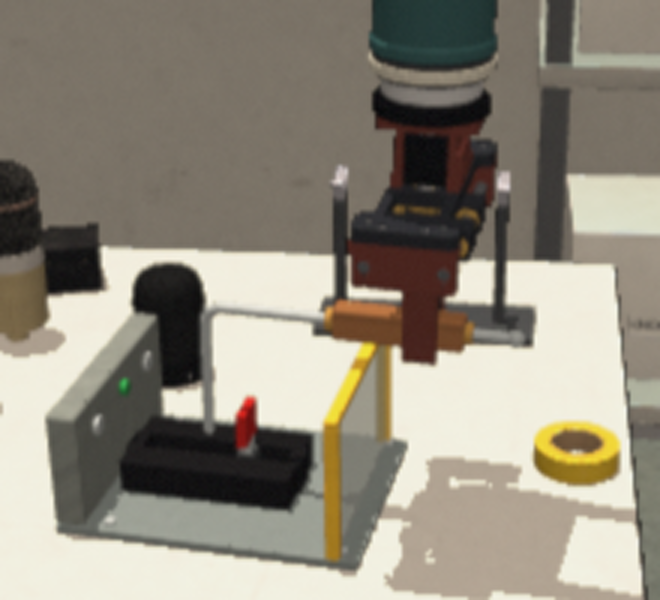

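The paddle stays home and the leg is clear. Lifting out.

Request:
{"fn": "drive_tool", "kwargs": {"plan": [[[0,0,-0.015],0,0],[[0,0,-0.04],0,0],[[0,0.001,-0.07],0,0],[[0,0.002,-0.1],0,0],[[0,0.002,-0.12],0,0],[[0,0.002,-0.125],0,0],[[0,0.002,-0.125],0,0]], "squeeze": 60}}

```text
clock: 20.65
tool_pos: [0.4689, -0.0033, 0.2488]
tool_rot: [[0.107, 0.994, 0.021], [0.994, -0.107, -0.0], [0.002, 0.021, -1.0]]
contact_force: [0.1, -0.5, -1.4]
finger_gap: 0.0175
```

```bash
python3 - <<'E'
from h import *
st();grab('side','d11');grab('scene','s11')
S=sense();T=S['tool_pos'];R=S['tool_rot']
for n,X in dict(tail=T+R@[0,-.063,-.019],bend=T+R@[0,.15,-.019],tip=T+R@[0,.15,.081]).items():
    print(n,(proj('side',X)[0]-[220,120])*3.6,(proj('scene',X)[0]-[220,130])*4)
crop('d11',220,120,440,280,3.6,'c18');crop('s11',220,130,400,280,4,'c19')
# move to rest
tgt=np.array([.4716,-.309,.2368]);print('delta tool',R.T@(tgt-T),'turn',np.radians(-(88.48-np.degrees(np.arctan2(R[1,0],R[0,0])))))
E
```

```text
t 20.65 tcp [ 0.4689 -0.0033  0.2488] un [-134.55    0.32] leg [15.02  0.23] rodz 0.271 Rz [ 0.0212 -0.     -0.9998] yaw 83.8448109552528
F unit x,y,z [ 0.15 -0.46 -1.36] M [ 0.043 -0.016  0.014] gap 0.01752979697203746
tail [635.35950664 258.95258968] [ 60.39553452 258.69024905]
bend [242.73130112 228.94161273] [433.77703802 136.18994072]
tip [248.53660499 397.63945258] [437.10148044 299.80259584]
delta tool [-0.30371906  0.0363335   0.0105007 ] turn -0.08089405863753157
```

View pics/c18.png

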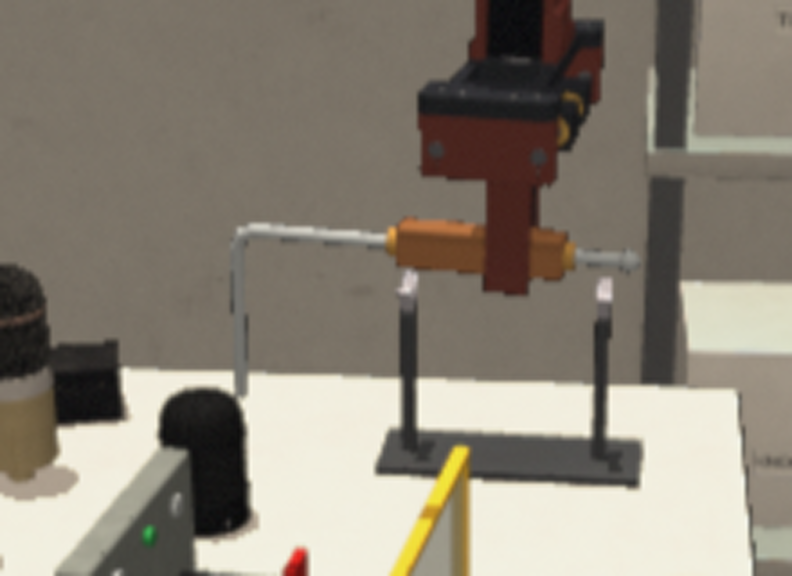

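View pics/c19.png

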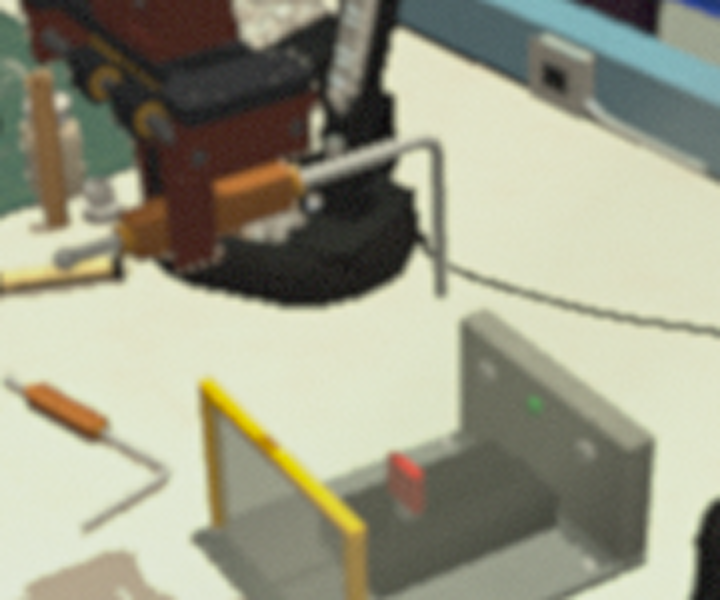

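The rod hasn't slipped in the fingers (predicted bend and tip pixels match within about 3). The tool is pitched 1.2° nose-up. Carrying it back over the rest.

Request:
{"fn": "drive_tool", "kwargs": {"plan": [[[-0.03,0.002,0],-0.02,0],[[-0.07,0.006,0],-0.04,0],[[-0.11,0.012,0],-0.06,0],[[-0.15,0.018,0],-0.08,0],[[-0.19,0.024,0],-0.081,0],[[-0.23,0.029,0.003],-0.081,0],[[-0.265,0.033,0.006],-0.081,0],[[-0.29,0.0355,0.009],-0.081,0],[[-0.3025,0.0363,0.0105],-0.081,0],[[-0.3037,0.0363,0.0105],-0.081,0]], "squeeze": 60}}

```text
clock: 21.75
tool_pos: [0.4708, -0.3095, 0.2351]
tool_rot: [[0.028, 0.999, 0.016], [1.0, -0.028, 0.002], [0.003, 0.016, -1.0]]
contact_force: [-1.2, 0.5, -1.3]
finger_gap: 0.0177
```

Request:
{"fn": "drive_tool", "kwargs": {"plan": [[[0,0,0],0,0],[[0,0,0],0,0]]}}

```text
clock: 21.95
tool_pos: [0.4704, -0.308, 0.2347]
tool_rot: [[0.027, 1.0, 0.015], [1.0, -0.027, 0.004], [0.004, 0.015, -1.0]]
contact_force: [-0.9, -0.7, -2.0]
finger_gap: 0.0176
```

```bash
python3 - <<'E'
from h import *
st();grab('side','d12');grab('wrist','w12')
crop('d12',220,120,440,280,3.6,'c20')
S=sense();T=S['tool_pos'];R=S['tool_rot']
tgt=np.array([.4716,-.309,.128]);print('delta tool',R.T@(tgt-T),'turn',np.radians(-(88.48-np.degrees(np.arctan2(R[1,0],R[0,0])))))
E
```

```text
t 21.95 tcp [ 0.4704 -0.308   0.2347] un [-100.37 -302.46] leg [  48.86 -290.6 ] rodz 0.2559 Rz [ 0.015   0.0035 -0.9999] yaw 88.43555092708047
F unit x,y,z [-0.82 -0.78 -1.99] M [ 0.051 -0.008  0.029] gap 0.017633782420149863
delta tool [-0.00109676 -0.00086279  0.10714125] turn -0.00029681917666075696
```

View pics/c20.png

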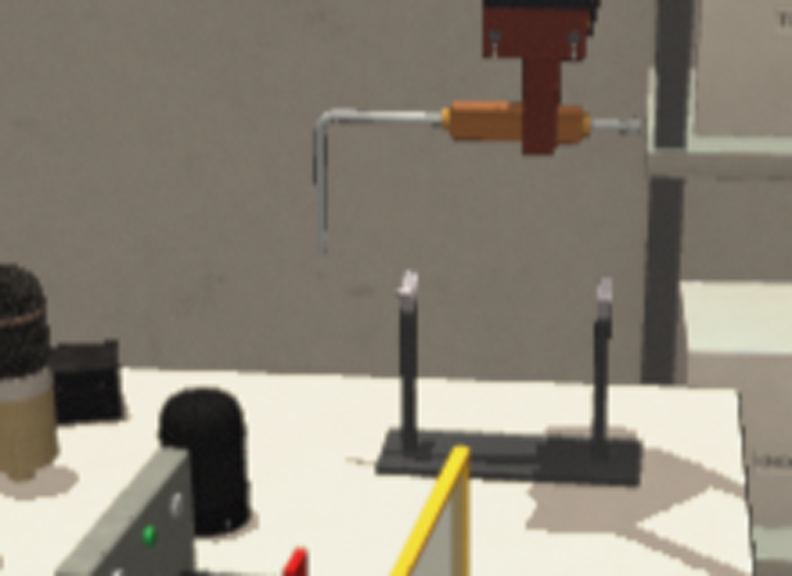

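View pics/w12.png

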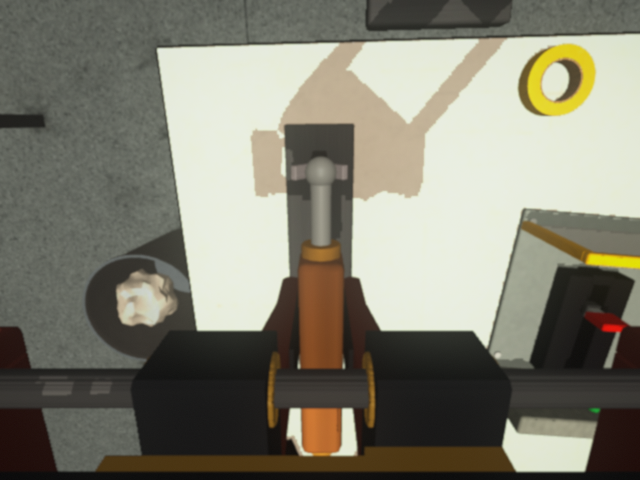

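Request:
{"fn": "drive_tool", "kwargs": {"plan": [[[-0.001,-0.0009,0.02],0,0],[[-0.001,-0.0009,0.045],0,0],[[-0.001,-0.0009,0.07],0,0],[[-0.001,-0.0009,0.09],0,0],[[-0.001,-0.0009,0.1],0,0],[[-0.001,-0.0009,0.105],0,0],[[-0.001,-0.0009,0.107],0,0],[[-0.001,-0.0009,0.107],0,0]], "squeeze": 60}}

```text
clock: 22.85
tool_pos: [0.4721, -0.3092, 0.1288]
tool_rot: [[0.027, 1.0, 0.017], [1.0, -0.027, 0.002], [0.002, 0.017, -1.0]]
contact_force: [0.0, -0.8, -0.9]
finger_gap: 0.0178
```

```bash
python3 - <<'E'
from h import *
st();grab('side','d13');grab('scene','s13')
crop('d13',290,180,410,270,6,'c21');crop('s13',310,250,470,400,4,'c22')
S=sense();T=S['tool_pos'];R=S['tool_rot']
tgt=np.array([.4716,-.309,.1067]);print('delta tool',R.T@(tgt-T))
E
```

```text
t 22.85 tcp [ 0.4721 -0.3092  0.1288] un [ -98.64 -303.46] leg [  50.54 -291.47] rodz 0.1503 Rz [ 0.0167  0.0019 -0.9999] yaw 88.47353798256887
F unit x,y,z [ 0.12 -0.82 -0.86] M [ 0.063 -0.011 -0.031] gap 0.01779347587913295
delta tool [ 0.00030166 -0.00093603  0.02235681]
```

View pics/c21.png

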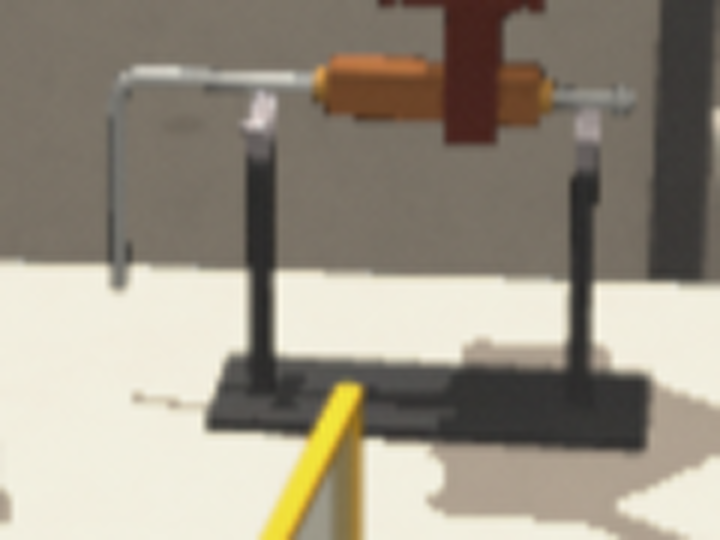

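View pics/c22.png

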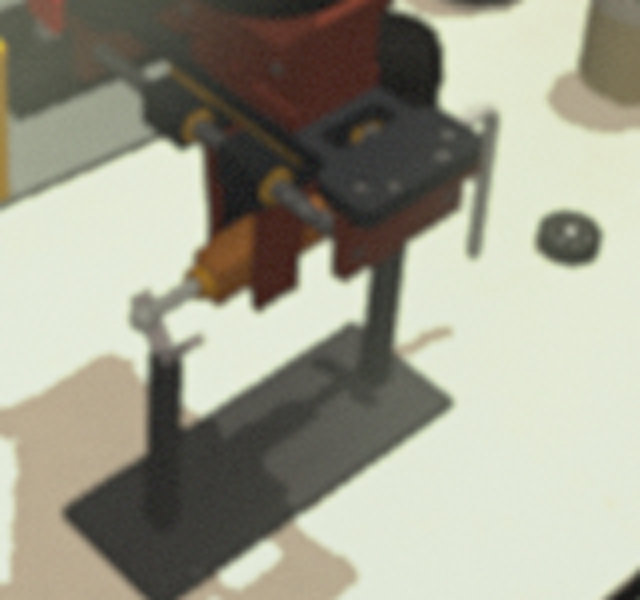

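Request:
{"fn": "drive_tool", "kwargs": {"plan": [[[0.0003,-0.0009,0.004],0,0],[[0.0003,-0.0009,0.008],0,0],[[0.0003,-0.0009,0.012],0,0],[[0.0003,-0.0009,0.016],0,0],[[0.0003,-0.0009,0.019],0,0],[[0.0003,-0.0009,0.0205],0,0],[[0.0003,-0.0009,0.0215],0,0],[[0.0003,-0.0009,0.0215],0,0]], "squeeze": 60}}

```text
clock: 23.75
tool_pos: [0.4715, -0.3089, 0.1076]
tool_rot: [[0.027, 1.0, 0.017], [1.0, -0.027, 0.002], [0.002, 0.017, -1.0]]
contact_force: [-0.7, 0.9, -1.0]
finger_gap: 0.0177
```

```bash
python3 - <<'E'
from h import *
st();grab('side','d14')
crop('d14',290,180,410,270,6,'c23')
E
```

```text
t 23.75 tcp [ 0.4715 -0.3089  0.1076] un [ -99.22 -303.28] leg [  49.96 -291.29] rodz 0.1291 Rz [ 0.0168  0.0017 -0.9999] yaw 88.468199330954
F unit x,y,z [-0.82  0.77 -0.95] M [ 0.068  0.159 -0.015] gap 0.017743602372478132
```

View pics/c23.png

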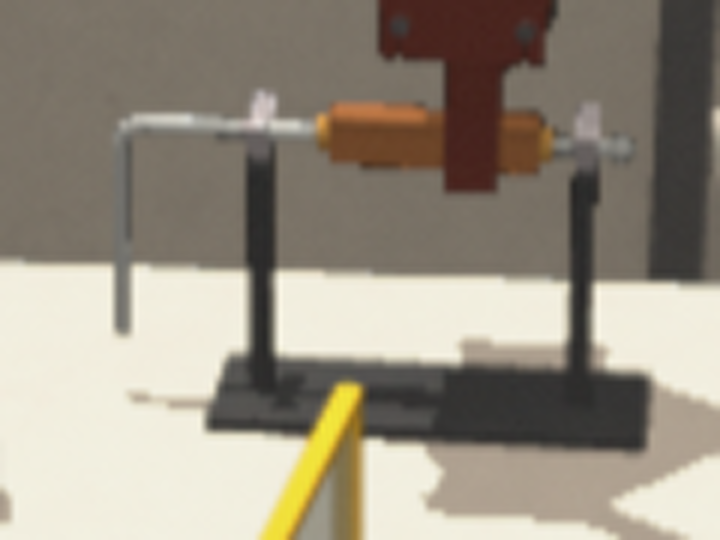

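Both rod ends are in the notches (moment shows the tail touching). Relaxing the grip, then opening slowly.

Request:
{"fn": "drive_tool", "kwargs": {"plan": [[[0,0,0],0,0],[[0,0,0],0,0],[[0,0,0],0,0],[[0,0,0],0.23,0.23]], "squeeze": 3}}

```text
clock: 24.2
tool_pos: [0.4716, -0.309, 0.1077]
tool_rot: [[0.177, 0.984, 0.017], [0.984, -0.177, 0.002], [0.005, 0.016, -1.0]]
contact_force: [-0.2, -0.4, 0.2]
finger_gap: 0.0209
```

I mistakenly entered a turn in the last row, so the tool yawed 8.6° as the fingers opened. Looking before anything else.

```bash
python3 - <<'E'
from h import *
st();grab('side','d15');grab('scene','s15');grab('wrist','w15');st()
crop('d15',290,180,410,270,6,'c24');crop('s15',310,250,470,400,4,'c25')
E
```

```text
t 24.2 tcp [ 0.4716 -0.309   0.1077] un [ -99.15 -303.32] leg [  50.13 -314.07] rodz 0.1292 Rz [ 0.017   0.0016 -0.9999] yaw 79.77901852452617
F unit x,y,z [-0.14 -0.46  0.16] M [0.151 0.008 0.157] gap 0.02087249144477727
t 24.35 tcp [ 0.4716 -0.3089  0.1077] un [ -99.09 -303.29] leg [  50.24 -313.37] rodz 0.1292 Rz [ 0.0172  0.0016 -0.9999] yaw 80.03194002595838
F unit x,y,z [ 0.74  0.45 -0.27] M [0.143 0.005 0.008] gap 0.020911045278984297
```

View pics/c24.png

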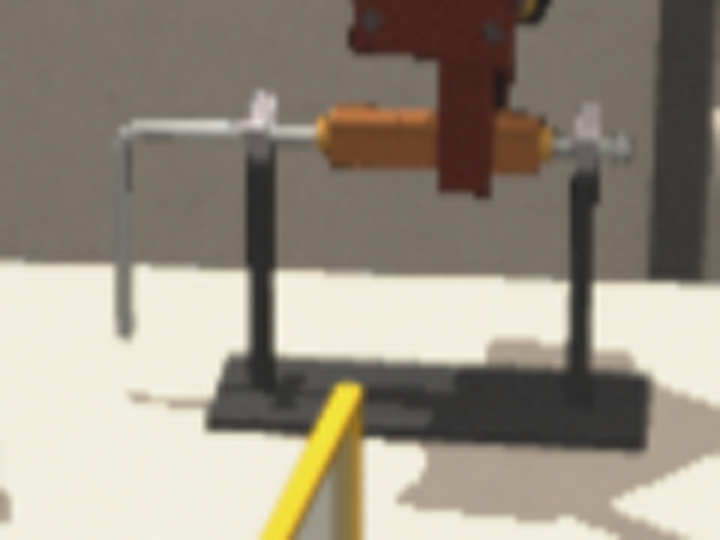

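View pics/c25.png

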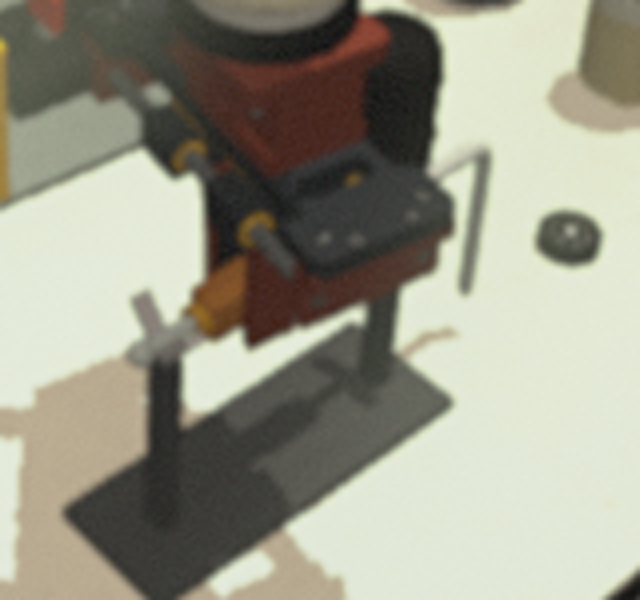

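View pics/w15.png

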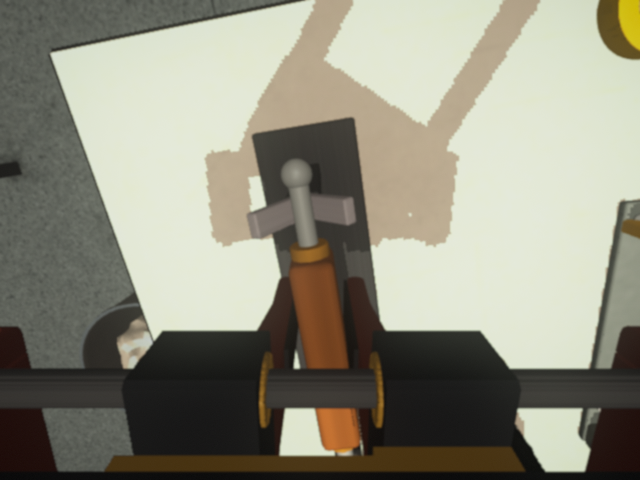

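No harm: the rod stayed in both notches, still lined up with the rest. Turning back while opening.

Request:
{"fn": "drive_tool", "kwargs": {"plan": [[[0,0,0],-0.05,0.28],[[0,0,0],-0.1,0.32],[[0,0,0],-0.147,0.36],[[0,0,0],-0.147,0.5],[[0,0,0],-0.147,0.8],[[0,0,0],-0.147,1],[[0,0,0],-0.147,1],[[0,0,0],-0.147,1],[[0,0,0],-0.147,1],[[0,0,0],-0.147,1]]}}

```text
clock: 25.35
tool_pos: [0.4716, -0.309, 0.1078]
tool_rot: [[0.027, 0.999, 0.017], [1.0, -0.027, 0.002], [0.002, 0.017, -1.0]]
contact_force: [-0.3, 0.2, -0.8]
finger_gap: 0.0844
```

```bash
python3 - <<'E'
from h import *
st();grab('side','d16');grab('wrist','w16')
crop('d16',290,180,410,270,6,'c26')
E
```

```text
t 25.35 tcp [ 0.4716 -0.309   0.1078] un [ -99.09 -303.33] leg [  50.08 -291.39] rodz 0.1293 Rz [ 0.0172  0.0015 -0.9999] yaw 88.45155007523218
F unit x,y,z [-0.32  0.21 -0.8 ] M [ 0.103 -0.011 -0.021] gap 0.08435094870277815
```

View pics/c26.png

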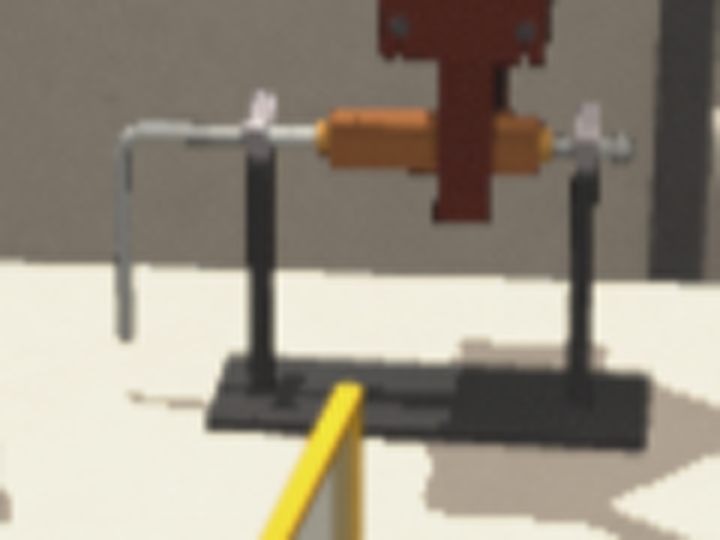

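View pics/w16.png

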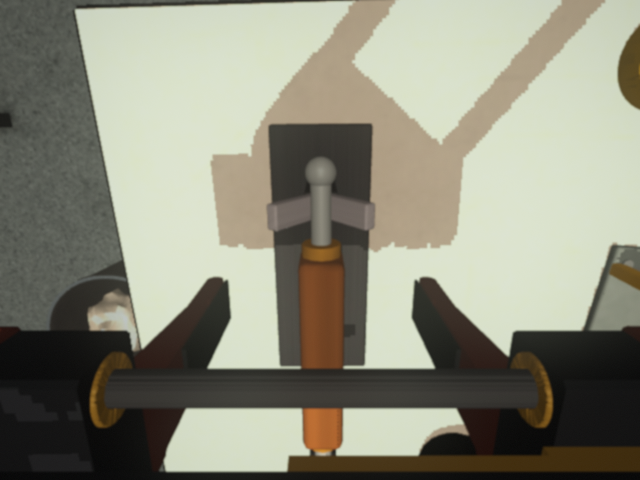

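Rod rests in both notches, level, with the fingers clear on both sides. Rising away and checking everything.

Request:
{"fn": "drive_tool", "kwargs": {"plan": [[[0,0,-0.01],0,1],[[0,0,-0.03],0,1],[[0,0,-0.06],0,1],[[0,0,-0.1],0,1],[[0,0,-0.14],0,1],[[0,0,-0.17],0,1],[[0,0,-0.17],0,1],[[0,0,-0.17],0,1]]}}

```text
clock: 26.25
tool_pos: [0.4688, -0.3094, 0.2787]
tool_rot: [[0.027, 0.999, 0.019], [1.0, -0.027, 0.0], [0.001, 0.019, -1.0]]
contact_force: [-0.7, -0.7, -0.3]
finger_gap: 0.0877
```

```bash
python3 - <<'E'
from h import *
st();grab('side','d17');grab('scene','s17')
a=np.load('pics/s0.npz')['p'];b=np.load('pics/s17.npz')['p']
save('c27',np.hstack([cv2.resize(x[255:400,225:475],None,fx=1.6*1,fy=1.6) for x in(a,b)]))
a=np.load('pics/d0.npz')['p'];b=np.load('pics/d17.npz')['p']
save('c28',np.hstack([cv2.resize(x[180:340,230:440],None,fx=1.9,fy=1.9) for x in(a,b)]))
E
```

```text
t 26.25 tcp [ 0.4688 -0.3094  0.2787] un [-101.8  -304.05] leg [  47.34 -292.08] rodz 0.3005 Rz [ 1.860e-02  2.000e-04 -9.998e-01] yaw 88.45136650032126
F unit x,y,z [-0.58 -0.72 -0.32] M [ 0.098 -0.06  -0.003] gap 0.08767637429575383
```

View pics/c27.png

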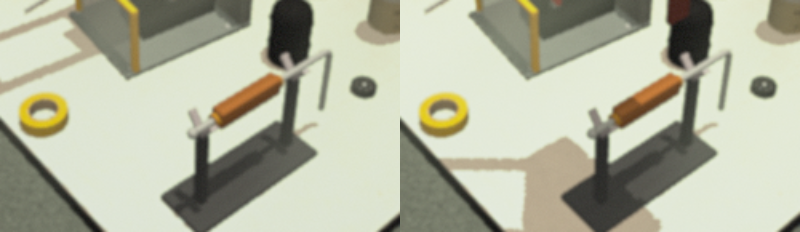

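View pics/c28.png

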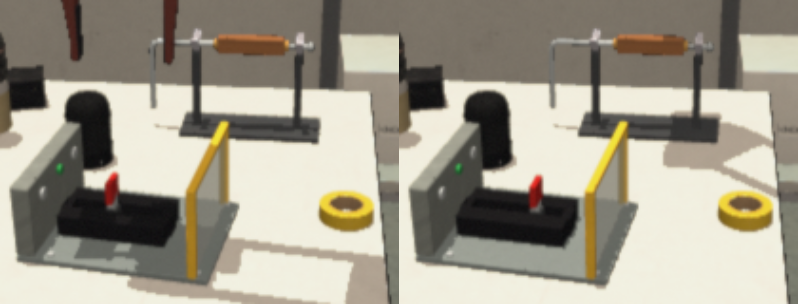

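Before and after views match: the rod hangs as it was, the bystanders haven't moved, and the paddle is home. Handing in.

```bash
python3 - <<'E'
from h import *
print(finish_job())
E
```

```text
the job is handed in; nothing more can be done
None
```

I took the large hook rod off its rest, reached over the guard and drew the paddle about 32 mm to its stop. I held it there at about 9 N for more than 2 s, then hung the rod back in both notches. The job was handed in at about 26 s of the 72 s allowed.

**Pull:** The highest single reading was 10.2 N with about 0.5 N of sensor noise. The average over the hold was 9.1 N. The wrist flexed during the pull, so the leg also carried about 3.5 N of vertical friction on the paddle.

**One mistake:** While releasing the rod over the rest, I entered a turn by accident and the tool yawed 8.6°. The pictures showed the rod still seated and lined up with the rest, so I turned back before opening fully.

**Last checks:**
- The before and after pictures match for the rod, microphone head, tape roll and cap.
- The paddle stayed home after unloading. That rests on the pictures and on feeling the stop, since nothing reports it directly.
- The gripper stayed off the switch unit, and I saw no sign of the rod touching the guard.

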